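# Load the sample magazine and put on its light cover

## Task

Load every sample cassette from the tip-up caddy into the spring magazine: press down a cassette's end at the low-walled side of the caddy so that its other end tips up, lift it out, and push it flat into the magazine's mouth until both catches have snapped back over it, one cassette after another. When all are in, set the light cover squarely over the top of the magazine, seated all the way down. Leave the two tall bottles, the jar and the beaker standing.

Things in the scene. Friction and masses are not known exactly. Their poses are not given: they have to be found in the camera images.
- caddy: white caddy fixed to the bench, 112 x 335 x 48 mm, x from -59.5 to +52.5 mm of its origin, which is on the bench. Four nests at x = 0, y = -126, -42, +42, +126 mm, each 59 mm wide, x from -53.5 to +46.5 mm, walls 25 mm between. Wall tops at 48 mm, the wall along the -x side only 38 mm. A cassette flat in a nest has its centre 39 mm up, long side along caddy x
- cassette0: flat grey sample cassette, a rigid block 90 x 56 x 18 mm (x, y, z), 0.08 kg, with a white window and a dark round port on its top face; either end may go forward. Origin at the CENTRE of the block, z out of the window face. At the start it lies flat in a caddy nest, top flush with the caddy's. May be absent
- cassette1: flat grey sample cassette, a rigid block 90 x 56 x 18 mm (x, y, z), 0.08 kg, with a white window and a dark round port on its top face; either end may go forward. Origin at the CENTRE of the block, z out of the window face. At the start it lies flat in a caddy nest, top flush with the caddy's. May be absent
- cassette2: flat grey sample cassette, a rigid block 90 x 56 x 18 mm (x, y, z), 0.08 kg, with a white window and a dark round port on its top face; either end may go forward. Origin at the CENTRE of the block, z out of the window face. At the start it lies flat in a caddy nest, top flush with the caddy's. May be absent
- cassette3: flat grey sample cassette, a rigid block 90 x 56 x 18 mm (x, y, z), 0.08 kg, with a white window and a dark round port on its top face; either end may go forward. Origin at the CENTRE of the block, z out of the window face. At the start it lies flat in a caddy nest, top flush with the caddy's. May be absent
- rocker0 (a joint): angle (rad) of the steel rocker that is the floor of caddy nest 0 (at caddy y = -126 mm), 0 = flat. Its pin runs along caddy y at x = -5, z = 28 mm; stiff (0.04 N m friction), it stays where left. Pressing the -x end of the cassette down (2 to 8 N, 35 mm from its centre) tips it to the stop at 0.48; the +x end then stands about 20 mm out and its sides can be gripped
- rocker1 (a joint): angle (rad) of the steel rocker that is the floor of caddy nest 1 (at caddy y = -42 mm), 0 = flat. Its pin runs along caddy y at x = -5, z = 28 mm; stiff (0.04 N m friction), it stays where left. Pressing the -x end of the cassette down (2 to 8 N, 35 mm from its centre) tips it to the stop at 0.48; the +x end then stands about 20 mm out and its sides can be gripped
- rocker2 (a joint): angle (rad) of the steel rocker that is the floor of caddy nest 2 (at caddy y = +42 mm), 0 = flat. Its pin runs along caddy y at x = -5, z = 28 mm; stiff (0.04 N m friction), it stays where left. Pressing the -x end of the cassette down (2 to 8 N, 35 mm from its centre) tips it to the stop at 0.48; the +x end then stands about 20 mm out and its sides can be gripped
- rocker3 (a joint): angle (rad) of the steel rocker that is the floor of caddy nest 3 (at caddy y = +126 mm), 0 = flat. Its pin runs along caddy y at x = -5, z = 28 mm; stiff (0.04 N m friction), it stays where left. Pressing the -x end of the cassette down (2 to 8 N, 35 mm from its centre) tips it to the stop at 0.48; the +x end then stands about 20 mm out and its sides can be gripped
- magazine: spring magazine fixed to the bench, an upright aluminium well, foot 128 x 90 mm, open at the top; origin on the bench under its centre. Inside 94 mm (x) by 59 mm (y), for up to four flat cassettes, long side along magazine x, either way round. Spring catches at the two x ends. Loaded, the top cassette's centre is 81 mm up, the next 63, 45, 27
- mouth (a point): middle of the magazine mouth, 90 mm up, at the catches' undersides. Lead-ins on the y sides (at |x| 20 to 47 mm) flare from 59 mm apart at 92 mm up to 72 mm apart at 104 mm up (outside |y| 40 mm); guide plates 40 mm wide at the x ends go from x = +-47 mm at 100 mm up to +-54 mm at 114 mm up. A cassette laid in rests on the catch ramps, underside about 99 mm up
- lip_near (a joint): spring catch at the -x end of the magazine mouth: how far it is pushed out (m). 0 = fully in, overhanging a cassette by 4 mm; travel 6 mm. Flat underside 90 mm above the bench; its upper face is a steep ramp from 93 mm (nose) to 102 mm. A cassette pushed straight down (5 to 12 N at its middle) drives both catches apart; they snap back once its top is below 90 mm
- lip_far (a joint): spring catch at the +x end of the magazine mouth: how far it is pushed out (m). 0 = fully in, overhanging a cassette by 4 mm; travel 6 mm. Flat underside 90 mm above the bench; its upper face is a steep ramp from 93 mm (nose) to 102 mm. A cassette pushed straight down (5 to 12 N at its middle) drives both catches apart; they snap back once its top is below 90 mm
- follower (a joint): how far the magazine's spring platform is pushed down (m): 0 = empty, its top 80 mm above the bench; it pushes up with 3 N + 90 N/m; 8 mm with one cassette held by the catches, 26 with two, 44 with three, 62 with four; stop at 70 mm
- cover: loose white light cover: upside-down tray 128 x 94 mm (x, y), 21 mm tall, 0.15 kg, inside 122 x 88 x 18 mm deep; grip bar on top 60 mm long (x), 16 mm wide (y), its top 53 mm above the lower rim. Origin: centre of the lower rim. Fits over the magazine top, long side along magazine x, 4 mm play, resting on the end guides with its rim about 96 mm up
- wash_bottle: bystander on the bench: white plastic bottle, 72 mm in diameter, 170 mm tall, blue cap, origin at the centre of its underside
- beaker: bystander on the bench: open white plastic beaker, 90 mm in diameter, 110 mm tall, origin at the centre of its underside
- reagent_jar: bystander on the bench: amber glass jar, 68 mm in diameter, 90 mm tall, origin at the centre of its underside
- buffer_bottle: bystander on the bench: white bottle, 60 mm in diameter, 120 mm tall, grey cap, origin at the centre of its underside
There are look-alikes about, which are no part of the job. What is shaped like the cover but turquoise is not meant. Leave any yellow look-alike of the cassette1 alone.

How it is judged:
On the way, in this order (a step that is already met when the one before it is completed fails the run):
1. every cassette present is in the magazine, under both catches (x of cassette0 in the frame of magazine between -0.005 and 0.005 m and y of cassette0 in the frame of magazine between -0.005 and 0.005 m and z of each of cassette0, cassette1, cassette2, cassette3 in the frame of magazine below 0.0835 m and angle between the z axis of each of cassette0, cassette1, cassette2, cassette3 and the z axis of magazine, either way round below 0.1 rad and x of cassette1 in the frame of magazine between -0.005 and 0.005 m and y of cassette1 in the frame of magazine between -0.005 and 0.005 m and x of cassette2 in the frame of magazine between -0.005 and 0.005 m and y of cassette2 in the frame of magazine between -0.005 and 0.005 m and x of cassette3 in the frame of magazine between -0.005 and 0.005 m and y of cassette3 in the frame of magazine between -0.005 and 0.005 m and value of joint each of lip_near, lip_far below 0.002 m), for 0.3 s.
2. the cover is seated over the magazine (horizontal distance between cover and magazine below 0.009 m and z of cover in the frame of magazine between 0.088 and 0.102 m and angle between cover's own z axis and vertical below 0.07 rad), for 0.2 s.
At the end, for the whole second after the job is handed in: Every cassette present lies level (0.1 rad) in the magazine, centre within 5 mm of its axis in x and y and at most 83.5 mm up, both catches in (under 2 mm out); the cover's centre is within 9 mm of the magazine's, its rim 88 to 102 mm up, level within 0.07 rad; all at rest (all of step 1 and all of step 2 and linear speed of each of cassette0, cassette1, cassette2, cassette3, cover below 0.03 m/s); the robot touches nothing.
It fails at once if a tall bottle, the jar or the beaker is knocked over (angle between any of wash_bottle, beaker, reagent_jar, buffer_bottle's own z axis and vertical above 0.6 rad).
Of cassette0, cassette1, cassette2, cassette3 only 3 to 4 are there at a start; the rules pass over those that are not, and their reading is None.
At some moment in a run one of cover may be knocked a few centimetres aside while the robot is not near it.
Once in a run the grip may slacken for a moment while it holds something.
It also fails if it takes over 210 s, if anything falls off the work surface, if the arm or the gripper's body presses on something with over 40 N, if the wrist force passes 120 N, or if a joint passes its speed limit or range.

## Robot

A 6-joint arm with a two-finger parallel gripper is mounted at the origin on the work surface. World frame = base frame: x ahead of the robot, y to its left, z up, the work surface at z = 0. Lengths are in m, angles in rad, forces in N, time in s.
With the tool pointing down it reaches from about 0.325 to 0.75 m from the base axis. Payload 7.6 kg.
Tool frame: the origin (TCP) lies at the very end of the fingers, on their centre line; the grasp point (between the pads) lies 19 mm behind it; z points along the fingers, y is the line along which they close (so a half turn about z gives the same grasp; the last joint's range is limited). The gripper opens to 85 mm and grips with 20 to 120 N. Pads are 22 mm wide; open, the fingers measure 114 mm over their backs; the gripper's body (76 mm by 85 mm) begins 54 mm behind the grasp point. The pads swing forward as they close: fully open they stand 13 mm farther back than shut.
Start: joints at [1.16, 0.052, 1.401, -0, 1.689, -0.07], TCP at [0.175, 0.495, 0.231] pointing down, gripper open.
Joint ranges: [-2.9, 2.9], [-0.91, 2.17], [0.12, 2.37], [-1.06, 4.2], [0.26, 2.73], [-2.93, 2.93]. Speed limits (rad/s): [2.57, 2.57, 3.01, 3.14, 3.14, 3.14].

## Interface

Orientations are given as a unit quaternion [x, y, z, w].
In Python, from station import manip gives the robot as it stands.
- The arm moves only by the tool send_rows, never from a script. Its argument "deltas" is a list of rows, each a list of 5 numbers: the finger opening in mm, from 0 to 85.4, then the shift along the tool's x, y, z in mm, then the turn about the tool's z in rad. In form: [[gripper, tx, ty, tz, twist], ...]. A call has 1 to 10 rows; each row shifts and turns the commanded pose from where the row before left it, along the tool's axes as they then stand; what a row does not reach is not made up. A row lasts 1/8 s, in which the tool goes at most 62.5 mm and 10.7 degrees, less where a joint would pass 70% of its speed; a pose out of reach is approached as far as the arm can. A call with a gripper value outside its range is refused whole. The fingers move at their own pace and stop on an object; the grip force is fixed at half the most. Time passes only in rows, so rows that do not move let the fingers close. It gives the time, the measured TCP pose, the force, the opening and the grip force at its end, in the units of the state.
- manip.state(): the state, without advancing time (a new reading comes with each control period).
- manip.grab_frame(name): name is "scene" or "side" or "wrist"; returns (picture, depth): 420x560x3 uint8, red, green, blue; 420x560 float32, m along the optical axis (not along the pixel's ray), 0 where there is no reading.
- manip.calibration(name): a dict with "fx", "fy", "cx", "cy" (pixels), "k1" (the pictures are not rectified: a ray, as slopes to the right and down, at radius r is drawn at 1 + k1 r^2 times it, then the intrinsics apply), "R" (3x3) and "t" (3): a world point X has camera coordinates R X + t. Camera axes: x right, y down, z forward; pixel columns grow to the right and rows downward; lengths in m; the calibration is good to about 2 mm. A picture is of the moment at which its call begins: read the wrist's pose just before it. calibration takes no time and is no camera call; for the wrist camera it gives the pose at the moment of the call.
- manip.hand_in(): hands the job in; it is judged then, once.
Trained networks look in the newest picture that a camera, given by its name, has taken for a name from the list of things; names that differ only in an ending like _2 or _b are one class to them, and where a whole thing is asked for, a point or a joint stands for the part that bears it (a point fixed in the world has none). Each returns a list of dicts, best first, with "score" (0 to 1); they miss things now and then, are a little off and sometimes report something else, mostly with a low value. They report only what shows in the picture. A call takes as long as a camera call. They do not tell look-alikes from the thing itself.
- manip.trace(target, camera): "region" (420x560 bool, what is visible of it) and "box" ([left, top, right, bottom] in pixels, round what is visible of it).
- manip.place_of(target, camera): "point" ([column, row] in pixels: a listed point, or the origin of a listed thing).
The state is a dict: "time_s": time; "joints": joint angles; "dq": joint speeds; "joint_torque": joint torques, N m; "eef_pos": TCP position; "eef_rot": TCP orientation; "ft_force": force on the tool from outside, world axes, zero at the start; "wrist_torque": the same for the moment, N m; "finger_gap": finger opening in m; "gripper_force": force on a finger pad.
Only numpy, scipy, OpenCV 4.12 (cv2) and the standard library are available. Lean on these libraries where they do the work, as an engineer would, in place of code of your own. Each camera call takes 0.05 s, during which the arm holds its last target. There are 200 camera calls.

## Working session

There is one attempt and no reset: what is moved stays moved. The work goes in short steps, Python scripts to look and compute and a tool call to move; the robot and the scene stay as the last step left them, time stands still between calls to the robot, and variables do not carry over. Pictures are saved under pics/ and viewed, at most 14 in all, crops included, and the job is handed in when it is done.

Besides the shell and the picture viewer there is one more tool, called after ">>>" as a command line: name --pt "numbers of a row" for each row, then --argument value for the rest. send_rows: Moves the arm, as the interface text tells. Its arguments: {"type":"object","properties":{"deltas":{"type":"array"}},"required":["deltas"]}

```bash
ls; mkdir -p pics
cat > h.py <<'E'
import numpy as np, cv2
from station import manip
def snap(cam,fn=None):
    c=manip.calibration(cam); im,d=manip.grab_frame(cam)
    if fn: cv2.imwrite('pics/'+fn,im[:,:,::-1])
    return im,d,c
def K(c): return np.array([[c['fx'],0,c['cx']],[0,c['fy'],c['cy']],[0,0,1.]])
def rays(c,px):
    px=np.asarray(px,float).reshape(-1,1,2)
    return cv2.undistortPoints(px,K(c),np.array([c['k1'],0,0,0.])).reshape(-1,2)
def cloud(c,d):
    h,w=d.shape
    u,v=np.meshgrid(np.arange(w),np.arange(h))
    n=rays(c,np.stack([u.ravel(),v.ravel()],1))
    P=np.c_[n,np.ones(len(n))]*d.reshape(-1,1)
    W=(P-np.array(c['t']))@np.array(c['R'])
    W[d.ravel()<=0]=np.nan
    return W.reshape(h,w,3)
def onplane(c,px,z):
    n=rays(c,px); D=np.c_[n,np.ones(len(n))]@np.array(c['R']); o=-np.array(c['R']).T@np.array(c['t'])
    return o+D*((z-o[2])/D[:,2])[:,None]
def proj(c,X):
    R=np.array(c['R']); rv,_=cv2.Rodrigues(R)
    return cv2.projectPoints(np.asarray(X,float).reshape(-1,1,3),rv,np.array(c['t'],float),K(c),np.array([c['k1'],0,0,0.]))[0].reshape(-1,2)
E
python3 - <<'E'
from h import *
im,d,c=snap('scene','s0.png')
for n in ['caddy','magazine','cover','cassette0','wash_bottle','beaker','reagent_jar','buffer_bottle']:
    for r in manip.trace(n,'scene')[:6]: print(n,round(r['score'],2),r['box'])
print(np.round(c['R'],3),c['t'],c['fx'])
im,d,c=snap('side','d0.png')
print(np.round(c['R'],3),c['t'])
print({k:np.round(v,3) for k,v in manip.state().items()})
E
```

```text
pics
caddy 0.69 [286.8, 194.6, 398.3, 240.5]
magazine 0.86 [217.5, 182.1, 252.8, 238.6]
cover 0.95 [165.0, 139.0, 206.4, 172.4]
cover 0.91 [158.5, 178.5, 197.7, 211.4]
cassette0 0.94 [290.5, 201.4, 316.6, 223.8]
cassette0 0.79 [419.6, 246.3, 456.9, 263.8]
cassette0 0.75 [319.1, 199.4, 343.1, 224.2]
cassette0 0.75 [348.4, 205.4, 365.6, 227.0]
cassette0 0.64 [373.6, 208.8, 392.6, 229.4]
wash_bottle 0.83 [252.8, 219.5, 281.7, 281.9]
wash_bottle 0.22 [202.6, 220.2, 235.0, 267.7]
beaker 0.67 [202.0, 220.5, 235.9, 270.1]
beaker 0.27 [376.3, 207.9, 393.5, 232.0]
reagent_jar 0.91 [165.4, 202.1, 195.1, 238.3]
buffer_bottle 0.72 [318.2, 249.3, 340.7, 291.9]
[[-0.235  0.972  0.003]
 [ 0.683  0.168 -0.711]
 [-0.692 -0.165 -0.703]] [ 0.12449206 -0.31620869  1.61503859] 404.1594041072917
[[ 0.975 -0.223 -0.015]
 [-0.149 -0.598 -0.788]
 [ 0.167  0.77  -0.616]] [-0.52846611  0.13195679  1.63849162]
{'time_s': np.float64(0.5), 'joints': array([ 1.16 ,  0.052,  1.401, -0.   ,  1.689, -0.07 ]), 'dq': array([ 0.001, -0.002,  0.001, -0.   ,  0.001,  0.   ]), 'joint_torque': array([ 0.0000e+00, -3.8121e+01, -3.6005e+01, -0.0000e+00,  1.0000e-03,
        0.0000e+00]), 'eef_pos': array([0.175, 0.495, 0.231]), 'eef_rot': array([ 0.17 ,  0.986, -0.   ,  0.   ]), 'ft_force': array([0.269, 0.389, 0.346]), 'wrist_torque': array([0.004, 0.025, 0.07 ]), 'gripper_force': np.float64(0.0), 'finger_gap': np.float64(0.085)}
```

View pics/s0.png

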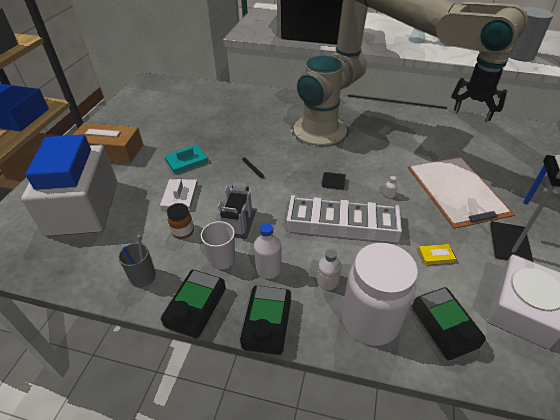

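View pics/d0.png

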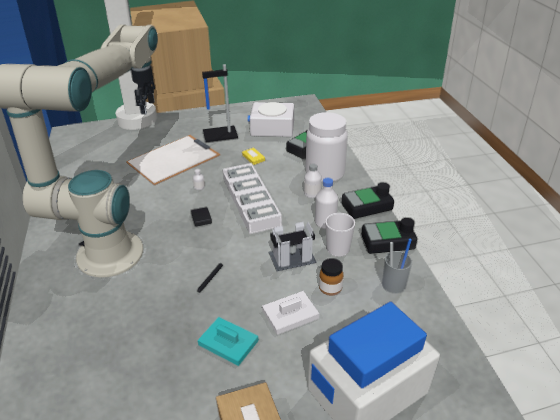

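The scene shows four cassettes in the caddy (287–400, 195–240), the magazine at (236,210), the white cover at (178,193), the turquoise decoy at (186,159) and the yellow one at (437,254). The side view shows the same layout. I'll get metric estimates next.

Run:
```python
from h import *
for cam in ['scene','side']:
    im,d,c=snap(cam); W=cloud(c,d)
    for n in ['caddy','magazine','cover','cassette0','wash_bottle','beaker','reagent_jar','buffer_bottle']:
        for r in manip.trace(n,cam)[:5]:
            p=W[r['region']]; p=p[np.isfinite(p[:,0])]
            if len(p)<10 or r['score']<.3: continue
            zt=np.percentile(p[:,2],97); q=p[p[:,2]>zt-.012] if n!='magazine' else p[p[:,2]>.05]
            rc=cv2.minAreaRect((q[:,:2]*1000).astype(np.float32))
            print(cam,n,round(r['score'],2),'ztop %.3f'%zt,'rect',np.round(rc[0]),np.round(rc[1]),round(rc[2],1),'med',np.round(np.median(p,0)*1000),np.round(r['box']))
```

```text
scene caddy 0.77 ztop 0.051 rect [490. 162.] [118. 336.] 6.4 med [533. 169.  42.] [288. 196. 402. 244.]
scene magazine 0.6 ztop 0.121 rect [723. 156.] [46. 54.] 36.3 med [733. 156.  76.] [319. 250. 342. 290.]
scene magazine 0.59 ztop 0.110 rect [ 602. -152.] [210.  77.] 4.2 med [ 571. -141.   80.] [219. 183. 253. 238.]
scene cover 0.94 ztop 0.054 rect [ 318. -432.] [25. 58.] 38.9 med [ 330. -424.   22.] [165. 144. 206. 172.]
scene cover 0.77 ztop 0.054 rect [ 498. -376.] [61. 16.] 13.7 med [ 506. -371.   22.] [160. 179. 199. 209.]
scene cassette0 0.92 ztop 0.021 rect [556. 441.] [61. 92.] 20.8 med [562. 439.  17.] [416. 245. 456. 264.]
scene cassette0 0.91 ztop 0.052 rect [503.  36.] [103.  58.] 5.9 med [507.  37.  49.] [290. 201. 315. 225.]
scene cassette0 0.9 ztop 0.051 rect [489. 205.] [95. 59.] 6.6 med [493. 203.  48.] [348. 204. 368. 226.]
scene cassette0 0.66 ztop 0.051 rect [481. 289.] [96. 58.] 5.0 med [483. 289.  48.] [380. 208. 396. 232.]
scene cassette0 0.61 ztop 0.051 rect [498. 120.] [94. 56.] 5.1 med [499. 121.  48.] [320. 200. 342. 223.]
scene wash_bottle 0.57 ztop 0.1
[... 1552 characters left out ...]
d [472. 288.  49.] [229. 168. 254. 177.]
side wash_bottle 0.68 ztop 0.054 rect [485. 204.] [89. 72.] 2.0 med [485. 202.  50.] [235. 181. 261. 190.]
side beaker 0.64 ztop 0.111 rect [ 709. -151.] [93. 89.] 51.7 med [ 705. -172.   77.] [325. 214. 354. 259.]
side reagent_jar 0.74 ztop 0.106 rect [ 558. -155.] [126.  81.] 3.6 med [ 559. -172.   65.] [269. 221. 314. 271.]
side reagent_jar 0.67 ztop 0.172 rect [709. -15.] [35. 29.] 72.0 med [698. -33. 103.] [314. 177. 335. 229.]
side reagent_jar 0.63 ztop 0.094 rect [ 634. -306.] [63. 53.] 73.0 med [ 627. -326.   64.] [317. 260. 346. 294.]
side buffer_bottle 0.57 ztop 0.119 rect [710. 152.] [25. 17.] 74.3 med [704. 135.  63.] [303. 163. 321. 197.]
```

```bash
cat >> h.py <<'E'
from scipy.spatial.transform import Rotation as Rot
def plan(x,y,z,ydir_deg=None):
    "target TCP (mm), tool-y heading (deg, mod 180). twist first, then shift"
    s=manip.state(); R=Rot.from_quat(s['eef_rot']).as_matrix()
    tw=0
    if ydir_deg is not None:
        cur=np.degrees(np.arctan2(R[1,1],R[0,1])); dd=(ydir_deg-cur+90)%180-90; tw=-np.radians(dd)
    R2=R@Rot.from_rotvec([0,0,tw]).as_matrix()
    dl=R2.T@(np.array([x,y,z])-s['eef_pos']*1000)
    print('t %.2f'%s['time_s'],'tcp',np.round(s['eef_pos']*1000,1),'j',np.round(s['joints'],2),'gap',round(s['finger_gap']*1000,1),'F',np.round(s['ft_force'],1),'| twist %.3f shift'%tw,np.round(dl,1), 'toolx',np.round(R2[:,0],4),'tooly',np.round(R2[:,1],4))
E
python3 -c "
from h import *
plan(470,161,330,95.3)"
```

```text
t 1.40 tcp [175.5 494.8 231.3] j [ 1.16  0.05  1.4   0.    1.69 -0.07] gap 85.1 F [-0.   0.1  0.9] | twist -0.433 shift [-262.4 -359.6  -98.7] toolx [-9.957e-01 -9.240e-02 -1.000e-04] tooly [-9.240e-02  9.957e-01  2.000e-04]
```

>>> send_rows --pt "85 0 0 -25 -0.144" --pt "85 0 0 -25 -0.144" --pt "85 0 0 -49 -0.145" --pt "85 -35 -48 0 0" --pt "85 -35 -48 0 0" --pt "85 -35 -48 0 0" --pt "85 -35 -48 0 0" --pt "85 -35 -48 0 0" --pt "85 -35 -48 0 0" --pt "85 -35 -48 0 0"

```text
time_s: 2.65
eef_pos: [0.4513, 0.1811, 0.3305]
eef_rot: [-0.046, 0.999, 0.0, 0.0]
ft_force: [0.1, -0.1, -0.1]
finger_gap: 0.085
gripper_force: 0.0
```

>>> send_rows --pt "0 -17 -24 0 0" --pt "0 0 0 0 0"

```text
time_s: 2.9
eef_pos: [0.4703, 0.159, 0.3298]
eef_rot: [-0.044, 0.999, -0.0, -0.0]
ft_force: [0.2, 1.1, -0.2]
finger_gap: 0.051
gripper_force: 0.0
```

Run:
```python
from h import *
im,d,c=snap('wrist','w0.png'); plan(488,161,330,95.3)
print(np.round(c['R'],3), -np.array(c['R']).T@c['t'])
W=cloud(c,d)
for r in manip.trace('cassette0','wrist'):
    p=W[r['region']]; p=p[np.isfinite(p[:,0])]
    rc=cv2.minAreaRect((p[:,:2]*1000).astype(np.float32)); print(round(r['score'],2),np.round(rc[0],1),np.round(rc[1]),round(rc[2],1),np.median(p[:,2]).round(4),np.round(r['box']))
```

```text
t 2.95 tcp [469.6 160.1 330.1] j [ 0.25 -0.03  1.29  0.    1.88 -1.41] gap 43.3 F [-1.   0.4 -0.2] | twist -0.002 shift [-18.4  -0.8   0.1] toolx [-9.957e-01 -9.240e-02  6.000e-04] tooly [-9.240e-02  9.957e-01  3.000e-04]
[[-0.089  0.996  0.   ]
 [ 0.948  0.084  0.307]
 [ 0.305  0.028 -0.952]] [0.39056371 0.15275732 0.47075129]
0.91 [477.2 287.5] [90. 57.] 6.6 0.0461 [361. 142. 416. 220.]
0.85 [486.1 204.4] [93. 56.] 6.7 0.0462 [291. 139. 339. 222.]
0.73 [549.3 447.1] [57. 99.] 20.4 0.0162 [452. 212. 523. 269.]
0.71 [494.6 121.1] [90. 56.] 6.3 0.0461 [219. 147. 267. 222.]
```

View pics/w0.png

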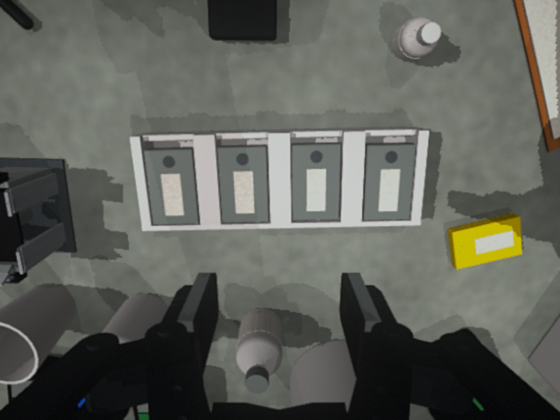

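The wrist view shows four cassettes with long sides along the image rows (e.g. (173,185), (243,182), (316,180), (390,180)). The gap and low wall are at the top of the image, which is world -x, so caddy yaw is about 6°. I'll press with closed fingers, starting at nest 3.

Run:
```python
from h import *
plan(442.2,284.7,65,96)
c=manip.calibration('scene')
for px in [(253,167),(240,158),(263,177),(333,180)]: print(px,onplane(c,[px],0.005).round(3))
```

```text
t 3.00 tcp [469.2 160.8 330.3] j [ 0.26 -0.03  1.29  0.    1.88 -1.41] gap 35.7 F [-0.6  0.1  0.2] | twist -0.013 shift [ 13.9 125.9 265.4] toolx [-9.945e-01 -1.045e-01  2.000e-04] tooly [-1.045e-01  9.945e-01  4.000e-04]
(253, 167) [[ 0.297 -0.186  0.005]]
(240, 158) [[ 0.258 -0.247  0.005]]
(263, 177) [[ 0.341 -0.136  0.005]]
(333, 180) [[0.299 0.102 0.005]]
```

>>> send_rows --pt "0 4 32 50 -0.013" --pt "0 4 32 50 0" --pt "0 4 32 50 0" --pt "0 2 30 50 0" --pt "0 0 0 50 0" --pt "0 0 0 15 0" --pt "0 0 0 10 0" --pt "0 0 0 6 0" --pt "0 0 0 5 0" --pt "0 0 0 4 0"

```text
time_s: 4.25
eef_pos: [0.4421, 0.2848, 0.0417]
eef_rot: [-0.052, 0.999, 0.0, -0.001]
ft_force: [-11.7, -2.2, 9.9]
finger_gap: 0.0
gripper_force: 6.5
```

```bash
python3 -c "
from h import *
plan(442.2,284.7,38,96)"
```

```text
t 4.25 tcp [442.1 284.8  41.7] j [ 0.5   0.21  1.62  0.    1.31 -1.18] gap 0.0 F [-11.7  -2.2   9.9] | twist 0.000 shift [-0.1 -0.1  3.7] toolx [-0.9945 -0.1045  0.0018] tooly [-0.1045  0.9945  0.0011]
```

>>> send_rows --pt "0 0 0 3 0" --pt "0 0 0 3 0" --pt "0 0 0 0 0"

```text
time_s: 4.62
eef_pos: [0.4405, 0.2847, 0.0365]
eef_rot: [-0.053, 0.999, 0.0, -0.003]
ft_force: [-21.1, -4.7, 20.1]
finger_gap: 0.0002
gripper_force: 14.0
```

Run:
```python
from h import *
plan(450.9,201.2,65,96)
im,d,c=snap('wrist','w1.png'); W=cloud(c,d)
```

```text
t 4.62 tcp [440.5 284.7  36.5] j [ 0.5   0.21  1.63  0.    1.31 -1.18] gap 0.2 F [-21.1  -4.7  20.1] | twist 0.001 shift [ -1.5 -84.1 -28.5] toolx [-0.9945 -0.1045  0.0058] tooly [-1.045e-01  9.945e-01  3.000e-04]
```

View pics/w1.png

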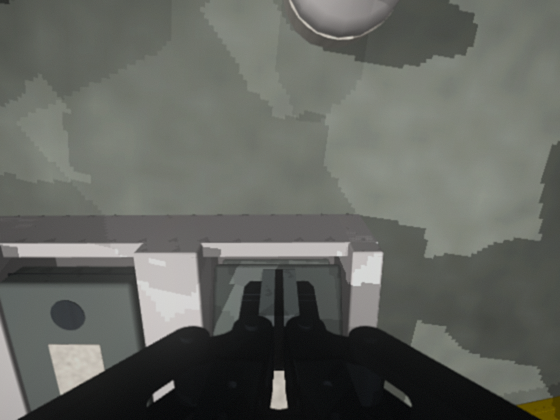

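The picture shows nest 3's cassette tipped under the fingers, near (280,290). I'll do the same for nests 2, 1 and 0.

>>> send_rows --pt "0 0 0 -46 0" --pt "0 0 -42 0 0" --pt "0 0 -42 0 0" --pt "0 0 0 25 0" --pt "0 0 0 7 0" --pt "0 0 0 5 0" --pt "0 0 0 4 0" --pt "0 0 0 3 0" --pt "0 0 0 1 0"

```text
time_s: 5.8
eef_pos: [0.4494, 0.2014, 0.0364]
eef_rot: [-0.053, 0.999, -0.0, -0.003]
ft_force: [-18.5, -4.4, 19.2]
finger_gap: 0.0003
gripper_force: 12.9
```

>>> send_rows --pt "0 0 0 -45 0" --pt "0 0 -42 0 0" --pt "0 0 -42 0 0" --pt "0 0 0 25 0" --pt "0 0 0 7 0" --pt "0 0 0 5 0" --pt "0 0 0 4 0" --pt "0 0 0 3 0" --pt "0 0 0 1 0"

```text
time_s: 6.92
eef_pos: [0.4585, 0.118, 0.0363]
eef_rot: [-0.053, 0.999, -0.0, -0.003]
ft_force: [-18.3, -2.0, 18.6]
finger_gap: -0.0002
gripper_force: 12.6
```

>>> send_rows --pt "0 0 0 -45 0" --pt "0 0 -42 0 0" --pt "0 0 -42 0 0" --pt "0 0 0 25 0" --pt "0 0 0 7 0" --pt "0 0 0 5 0" --pt "0 0 0 4 0" --pt "0 0 0 3 0" --pt "0 0 0 1 0"

```text
time_s: 8.05
eef_pos: [0.4674, 0.0344, 0.0362]
eef_rot: [-0.053, 0.999, -0.0, -0.003]
ft_force: [-17.0, -1.0, 16.8]
finger_gap: 0.0001
gripper_force: 11.8
```

>>> send_rows --pt "0 0 0 -60 0" --pt "67 -30 0 -60 0" --pt "67 0 0 0 0" --pt "67 0 0 0 0" --pt "67 0 0 0 0" --pt "67 0 0 0 0"

```text
time_s: 8.8
eef_pos: [0.4963, 0.0368, 0.1502]
eef_rot: [-0.053, 0.999, 0.0, -0.001]
ft_force: [-0.6, 0.0, -0.9]
finger_gap: 0.0667
gripper_force: 0.0
```

Run:
```python
from h import *
plan(503.3+25.3,37.8+2.7,49,96)
im,d,c=snap('wrist','w2.png'); W=cloud(c,d)
s=manip.state()
# finger tip depth
cam=np.array(c['R'])@s['eef_pos']+c['t']; print('tcp cam',cam, proj(c,[s['eef_pos']]))
m=(d>0)&(d<cam[2]+.03)
ys,xs=np.where(m); print(ys.min(),d[m].max())
for r in range(ys.min(),ys.min()+60,8):
    q=W[r][m[r]]
    if len(q): print(r,np.where(m[r])[0][[0,-1]],'z',np.nanmin(q[:,2]).round(4),'x',np.nanmedian(q[:,0]).round(3))
```

```text
t 8.80 tcp [496.3  36.8 150.2] j [-0.    0.02  1.6   0.    1.53 -1.68] gap 66.7 F [-0.6  0.  -0.9] | twist 0.001 shift [-32.7   0.2 101.1] toolx [-0.9945 -0.1045  0.0019] tooly [-1.045e-01  9.945e-01  3.000e-04]
tcp cam [-0.00094788  0.03308975  0.15845974] [[276.34545976 293.21240261]]
277 0.15631606
277 [176 381] z 0.1575 x 0.485
285 [172 386] z 0.1559 x 0.486
293 [157 400] z 0.1563 x 0.487
301 [150 407] z 0.1555 x 0.488
309 [145 412] z 0.1554 x 0.488
317 [140 417] z 0.1558 x 0.488
325 [135 422] z 0.1594 x 0.488
333 [122 435] z 0.1662 x 0.487
```

View pics/w2.png

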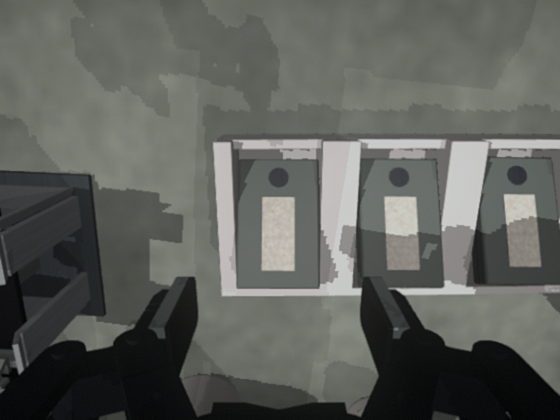

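Nest 0's cassette is tipped at (278,225) and centred on the tool's column (276). Fingertips at 67 mm opening are about 5.5 mm behind the TCP. Going down to grip.

>>> send_rows --pt "67 -33 0 40 0" --pt "67 0 0 40 0" --pt "67 0 0 23 0" --pt "67 0 0 0 0" --pt "40 0 0 0 0" --pt "40 0 0 0 0" --pt "40 0 0 0 0"

```text
time_s: 9.72
eef_pos: [0.5306, 0.0402, 0.0495]
eef_rot: [-0.053, 0.999, -0.0, 0.001]
ft_force: [-1.2, 0.1, 3.8]
finger_gap: 0.0544
gripper_force: 65.1
```

>>> send_rows --pt "40 0 0 -20 0" --pt "40 0 0 -40 0" --pt "40 0 0 -40 0" --pt "40 0 0 0 0"

```text
time_s: 10.22
eef_pos: [0.5318, 0.0403, 0.1525]
eef_rot: [-0.053, 0.999, -0.0, 0.004]
ft_force: [0.2, 0.4, -1.3]
finger_gap: 0.0546
gripper_force: 64.8
```

Run:
```python
from h import *
plan(430,-50,80,96)
im,d,c=snap('wrist','w3.png'); im,d,c=snap('side')
```

```text
t 10.22 tcp [531.8  40.3 152.5] j [ 0.01  0.11  1.5   0.    1.53 -1.67] gap 54.6 F [ 0.2  0.4 -1.3] | twist 0.001 shift [111.2 -79.1  71.6] toolx [-0.9945 -0.1045 -0.008 ] tooly [-1.045e-01  9.945e-01 -7.000e-04]
```

View pics/w3.png

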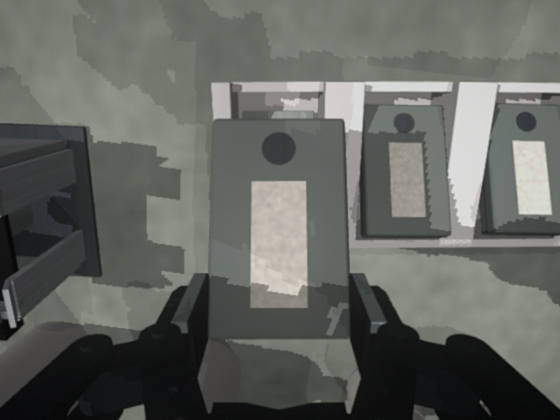

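The cassette is held at (280,230), long side in line with the tool. I'll lay it flat on the clear bench beside the caddy and regrip it at its middle.

>>> send_rows --pt "40 34 -34 0 0" --pt "40 34 -34 0 0" --pt "40 34 -34 40 0" --pt "40 0 0 50 0" --pt "40 0 0 20 0" --pt "40 0 0 10 0" --pt "40 0 0 10 0" --pt "40 0 0 8 0" --pt "40 0 0 4 0"

```text
time_s: 11.45
eef_pos: [0.4415, -0.0722, 0.0075]
eef_rot: [-0.053, 0.999, -0.001, 0.003]
ft_force: [8.6, 0.3, 11.2]
finger_gap: 0.0544
gripper_force: 68.7
```

Run:
```python
from h import *
plan(410,-75,5,96)
```

```text
t 11.45 tcp [441.5 -72.2   7.5] j [-0.24  0.04  1.88  0.    1.21 -1.92] gap 54.4 F [ 8.6  0.3 11.2] | twist 0.001 shift [31.7  0.5  2.3] toolx [-0.9945 -0.1045 -0.0057] tooly [-0.1045  0.9945 -0.0015]
```

>>> send_rows --pt "70 0 0 0 0" --pt "70 0 0 0 0" --pt "70 0 0 -25 0" --pt "70 30 0 -25 0" --pt "70 0 0 0 0"

```text
time_s: 12.08
eef_pos: [0.409, -0.0753, 0.0572]
eef_rot: [-0.052, 0.999, -0.0, 0.001]
ft_force: [-0.2, -0.6, 0.1]
finger_gap: 0.07
gripper_force: 0.0
```

```bash
cat >> h.py <<'E'
def cass(x0,y0,cam='wrist',ztop=.018,fn=None):
    im,d,c=snap(cam,fn); W=cloud(c,d); out=[]
    for r in manip.trace('cassette0',cam):
        if r['score']<.3: continue
        p=W[r['region']]; p=p[np.isfinite(p[:,0])]
        if len(p)<50: continue
        rc=cv2.minAreaRect((p[:,:2]*1000).astype(np.float32))
        if np.hypot(rc[0][0]-x0,rc[0][1]-y0)<80: print('cass',round(r['score'],2),np.round(rc[0],1),np.round(rc[1]),round(rc[2],1),'z',(np.percentile(p[:,2],[5,50,95])*1000).round(1),'box',np.round(r['box']))
E
python3 - <<'E'
from h import *
plan(410,-75,5,96)
cass(410,-75,fn='w4.png'); cass(410,-75,'scene'); cass(410,-75,'side')
E
```

```text
t 12.07 tcp [409.  -75.3  57.2] j [-0.27 -0.13  1.93 -0.    1.33 -1.95] gap 70.0 F [-0.2 -0.6  0.1] | twist -0.000 shift [-1.   0.2 52.2] toolx [-0.9945 -0.1045 -0.0019] tooly [-1.045e-01  9.945e-01 -8.000e-04]
cass 0.94 [413.9 -74.3] [103.  62.] 6.5 z [14.7 16.2 17.3] box [223. 159. 338. 325.]
cass 0.73 [409.2 -75.1] [95. 56.] 6.2 z [ 6.6 18.1 21.5] box [264. 183. 289. 205.]
cass 0.79 [410.8 -73.7] [ 98. 102.] 4.2 z [ 2.1 18.  23.3] box [224. 238. 256. 258.]
```

View pics/w4.png

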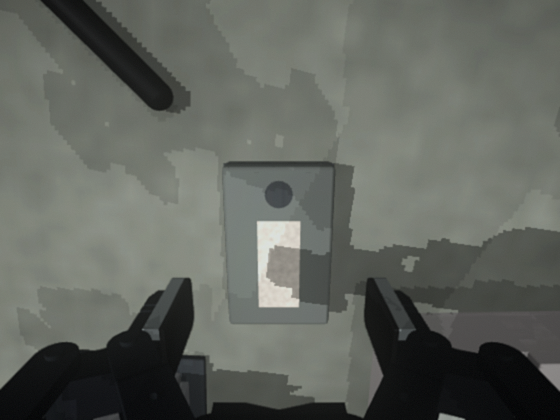

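The cassette lies flat at (278,243) in the image, about (411,-75) mm. Before gripping, I'll take one look at the magazine.

Run:
```python
from h import *
c=manip.calibration('wrist')
print(onplane(c,[(278,165),(278,323),(224,165),(333,165),(231,323),(328,323)],.018).round(4))
plan(510,-150,280,96)
```

```text
[[ 0.3618 -0.0792  0.018 ]
 [ 0.4488 -0.0701  0.018 ]
 [ 0.3645 -0.1048  0.018 ]
 [ 0.3591 -0.0531  0.018 ]
 [ 0.4515 -0.0957  0.018 ]
 [ 0.4459 -0.0427  0.018 ]]
t 12.38 tcp [409.1 -74.8  55.3] j [-0.27 -0.12  1.93  0.    1.33 -1.95] gap 70.1 F [ 0.3 -0.1  0.2] | twist 0.001 shift [ -92.1  -85.1 -225. ] toolx [-0.9945 -0.1045  0.0017] tooly [-1.045e-01  9.945e-01  8.000e-04]
```

>>> send_rows --pt "70 -23 -16 -55 0" --pt "70 -23 -16 -55 0" --pt "70 -23 -16 -55 0" --pt "70 -23 -16 -55 0" --pt "70 0 0 0 0" --pt "70 0 0 0 0"

```text
time_s: 13.12
eef_pos: [0.5075, -0.1289, 0.2747]
eef_rot: [-0.053, 0.999, 0.001, -0.001]
ft_force: [0.2, -0.2, -0.7]
finger_gap: 0.0697
gripper_force: 0.0
```

Run:
```python
from h import *
plan(410.5,-75,60,96)
im,d,c=snap('wrist','w5.png'); W=cloud(c,d); np.save('mag.npy',W)
for n in ['magazine','mouth']:
    for r in manip.trace(n,'wrist')[:1] if n=='magazine' else []:
        p=W[r['region']]; p=p[np.isfinite(p[:,0])]; print(r['score'],np.round(r['box']))
        for lo,hi in [(.085,.097),(.097,.104),(.104,.118)]:
            q=p[(p[:,2]>lo)&(p[:,2]<hi)]; rc=cv2.minAreaRect((q[:,:2]*1000).astype(np.float32)); print(lo,len(q),np.round(rc[0],1),np.round(rc[1],1),round(rc[2],1))
for r in manip.place_of('mouth','wrist')[:2]: print(r, onplane(c,[r['point']],.09))
for r in manip.place_of('magazine','wrist')[:2]: print(r, onplane(c,[r['point']],.0))
```

```text
t 13.12 tcp [ 507.5 -128.9  274.7] j [-0.32  0.04  1.32  0.    1.78 -2.  ] gap 69.7 F [ 0.2 -0.2 -0.7] | twist 0.001 shift [ 90.4  63.5 215. ] toolx [-0.9945 -0.1045  0.0021] tooly [-0.1045  0.9945  0.0011]
{'point': [243.6, 241.8], 'score': 0.81} [[ 0.56171522 -0.15473268  0.09      ]]
{'point': [250.5, 208.3], 'score': 0.89} [[ 0.55640437 -0.15499333  0.        ]]
```

View pics/w5.png

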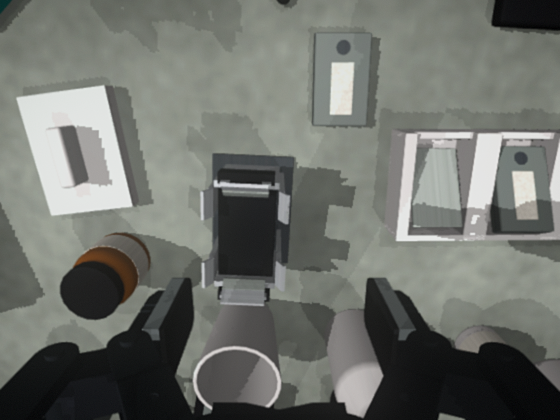

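The magazine is at (247,235), with lead-ins at columns 203–212 and 280–290 and end guides at rows 187 and 292. The cassette on the bench is at (345,80) and the cover at (75,150).

Run:
```python
from h import *
W=np.load('mag.npy'); c=manip.calibration('wrist')
P=W[140:310,190:310].reshape(-1,3); P=P[np.isfinite(P[:,0])]
for lo,hi in [(.094,.1),(.1,.106),(.106,.118),(0.008,.02)]:
    q=P[(P[:,2]>lo)&(P[:,2]<hi)]; rc=cv2.minAreaRect((q[:,:2]*1000).astype(np.float32)); print(lo,len(q),np.round(rc[0],1),np.round(rc[1],1),round(rc[2],1))
a=np.radians(5)
xd=np.array([np.cos(a),np.sin(a)]); yd=np.array([-xd[1],xd[0]])
o=np.array([.559,-.155])
q=P[P[:,2]>.088]; L=(q[:,:2]-o)@np.c_[xd,yd]*1000
import sys
for name,m in [('left',L[:,1]<-25),('right',L[:,1]>25),('near',(L[:,0]<-42)&(abs(L[:,1])<22)),('far',(L[:,0]>42)&(abs(L[:,1])<22))]:
    for b in range(88,118,4):
        mm=m&(q[:,2]*1000>b)&(q[:,2]*1000<b+4)
        if mm.sum()>5: print(name,b,mm.sum(),'x',np.percentile(L[mm,0],[2,50,98]).round(1),'y',np.percentile(L[mm,1],[2,50,98]).round(1),'fit yaw' , np.round(np.degrees(np.polyfit(L[mm,0],L[mm,1],1)[0]),1) if name in('left','right') else np.round(-np.degrees(np.polyfit(L[mm,1],L[mm,0],1)[0]),1))
p=onplane(c,[(315,33),(371,33),(368,126),(318,126)],.018); print(p.round(4),p.mean(0).round(4))
for r in manip.trace('cassette0','wrist'):
    p=W[r['region']]; p=p[np.isfinite(p[:,0])]; rc=cv2.minAreaRect((p[:,:2]*1000).astype(np.float32)); print(np.round(rc[0],1),np.round(rc[1]),round(rc[2],1),np.median(p[:,2]))
```

```text
0.094 1409 [ 558.1 -154.1] [125.4  77.7] 3.3
0.1 893 [ 558.1 -154.1] [112.2  77.4] 3.3
0.106 617 [ 558.4 -154.1] [115.  40.] 3.2
0.008 220 [ 593.7 -149.9] [178.7  63.9] 2.7
left 88 111 x [-48.2  19.   45.4] y [-32.  -29.3 -27. ] fit yaw -1.3
left 92 181 x [-47.9 -22.8  49.5] y [-33.3 -30.5 -26.6] fit yaw -1.3
left 96 192 x [-47.9 -23.4  43.1] y [-36.  -32.9 -30.1] fit yaw -1.9
left 100 227 x [-47.9 -25.6  43.7] y [-38.2 -35.4 -32.8] fit yaw -1.7
right 88 78 x [-62.5 -23.3  44.8] y [27.  31.6 35.1] fit yaw -1.0
right 92 179 x [-61.5 -28.8  45.1] y [25.7 32.5 35.1] fit yaw 1.2
right 96 152 x [-46.1 -22.4  46. ] y [32.7 35.1 40.2] fit yaw -1.7
right 100 226 x [-45.4 -22.3  46. ] y [34.9 37.8 40.7] fit yaw -1.7
near 88 62 x [-63.9 -63.  -42.1] y [-20.4  -3.6  20.2] fit yaw 8.2
near 92 555 x [-63.5 -58.6 -42.6] y [-21.1   0.5  20.5] fit yaw -2.9
near 96 172 x [-57.3 -47.4 -44.2] y [-17.3   0.7  21.2] fit yaw -4.9
near 100 117 x [-57.2 -50.3 -46.9] y [-19.    1.8  21.6] fit yaw -3.5
near 104 50 x [-53.5 -52.1 -50.7] y [-16.4   2.3  20.9] fit yaw -2.0
near 108 175 x [-57.9 -55.9 -53. ] y [-16.2   2.8  21.5] fit yaw -1.8
near 112 49 x [-57.4 -55.9 -54.9] y [-16.8   2.1  21.1] fit yaw -1.7
far 88 9 x [42.2 42.8 53.4] y [ 6.3 19.2 21.2] fit yaw -43.2
far 92 126 x [42.1 43.1 61.7] y [-19.6   5.6  21.4] fit yaw -11.1
far 96 255 x [42.7 45.3 52.7] y [-20.1  -0.2  19.6] fit yaw -2.8
far 100 204 x [44.9 49.  54.5] y [-20.5   0.8  19.7] fit yaw -2.1
far 104 171 x [48.8 50.9 52.9] y [-19.3  -1.4  18. ] fit yaw -1.9
far 108 247 x [51.2 53.4 56.8] y [-19.8  -0.2  19. ] fit yaw -1.7
far 112 26 x [51.8 53.5 54.9] y [-19.3  -3.8  15. ] fit yaw -2.0
[[ 0.3671 -0.1068  0.018 ]
 [ 0.361  -0.0527  0.018 ]
 [ 0.4488 -0.0405  0.018 ]
 [ 0.4544 -0.092   0.018 ]] [ 0.4078 -0.073   0.018 ]
[405.6 -72.5] [93. 61.] 6.1 0.016319158710442976
```

>>> send_rows --pt "70 23 16 50 0" --pt "70 23 16 50 0" --pt "70 23 16 50 0" --pt "70 24.3 16.5 50 0" --pt "70 0 0 45 0" --pt "70 0 0 27.5 0" --pt "70 0 0 0 0" --pt "40 0 0 0 0" --pt "40 0 0 0 0" --pt "40 0 0 0 0"

```text
time_s: 14.62
eef_pos: [0.4091, -0.075, 0.0052]
eef_rot: [-0.053, 0.999, -0.0, 0.001]
ft_force: [-0.5, 1.5, 8.0]
finger_gap: 0.0545
gripper_force: 63.9
```

>>> send_rows --pt "40 0 0 -40 0" --pt "40 0 0 -50 0" --pt "40 0 0 -50 0.047" --pt "40 0 0 0 0"

```text
time_s: 15.12
eef_pos: [0.4101, -0.0753, 0.1483]
eef_rot: [-0.029, 1.0, -0.001, 0.004]
ft_force: [-0.8, 0.5, -0.9]
finger_gap: 0.0542
gripper_force: 64.0
```

Run:
```python
from h import *
plan(558.1,-154,104,93.3)
```

```text
t 15.12 tcp [410.1 -75.3 148.3] j [-0.27 -0.23  1.83  0.    1.53 -1.9 ] gap 54.2 F [-0.8  0.5 -0.9] | twist 0.000 shift [-142.8  -87.    45.8] toolx [-0.9983 -0.0576 -0.0087] tooly [-0.0576  0.9983 -0.0029]
```

>>> send_rows --pt "40 -35.7 -21.8 0 0" --pt "40 -35.7 -21.7 0 0" --pt "40 -35.7 -21.8 0 0" --pt "40 -35.7 -21.7 0 0" --pt "40 0 0 0 0" --pt "40 0 0 15 0" --pt "40 0 0 10 0" --pt "40 0 0 0 0"

```text
time_s: 16.12
eef_pos: [0.5544, -0.1526, 0.1173]
eef_rot: [-0.029, 1.0, 0.0, -0.001]
ft_force: [-0.3, 0.1, -1.6]
finger_gap: 0.054
gripper_force: 63.9
```

Run:
```python
from h import *
plan(558.1,-154,105,93.3)
snap('wrist','w6.png')
```

```text
t 16.12 tcp [ 554.4 -152.6  117.3] j [-0.33  0.26  1.4   0.    1.48 -1.96] gap 54.0 F [-0.3  0.1 -1.6] | twist 0.001 shift [-3.6 -1.6 12.3] toolx [-0.9983 -0.0576  0.0022] tooly [-0.0576  0.9983  0.0011]
```

View pics/w6.png

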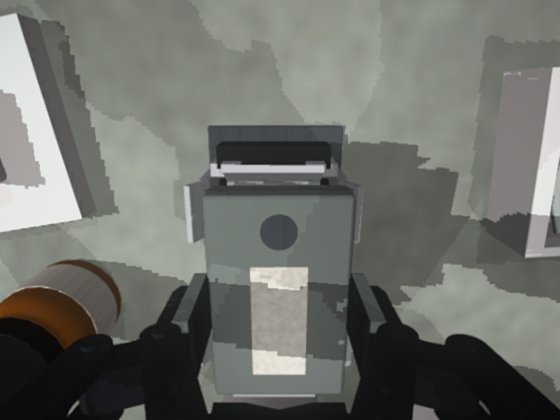

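The cassette hovers over the mouth with its near edge at row 187. Lead-ins show evenly at columns 190 and 358.

Run:
```python
from h import *
c=manip.calibration('wrist')
print(onplane(c,[(278,190),(278,392),(205,190),(352,187)],.130).round(4)); print(onplane(c,[(208,127),(345,127)],.0).round(4)); print(onplane(c,[(212,165),(330,165)],.112).round(4))
```

```text
[[ 0.5075 -0.155   0.13  ]
 [ 0.5965 -0.1499  0.13  ]
 [ 0.509  -0.1808  0.13  ]
 [ 0.5049 -0.129   0.13  ]]
[[ 0.4993 -0.2029  0.    ]
 [ 0.4939 -0.1106  0.    ]]
[[ 0.5034 -0.1814  0.112 ]
 [ 0.5007 -0.1349  0.112 ]]
```

>>> send_rows --pt "40 -6 -1.6 0 0" --pt "40 0 0 6 0" --pt "40 0 0 5 0" --pt "40 0 0 3 0" --pt "40 0 0 0 0"

```text
time_s: 16.8
eef_pos: [0.5621, -0.1545, 0.106]
eef_rot: [-0.029, 1.0, -0.0, 0.001]
ft_force: [-2.6, 1.0, 6.8]
finger_gap: 0.0541
gripper_force: 68.9
```

```bash
python3 -c "
from h import *
plan(558.1,-154,88,93.3)"
```

```text
t 16.80 tcp [ 562.1 -154.5  106. ] j [-0.33  0.29  1.39  0.    1.46 -1.96] gap 54.1 F [-2.6  1.   6.8] | twist 0.001 shift [ 4.   0.8 18. ] toolx [-0.9983 -0.0576 -0.0019] tooly [-5.760e-02  9.983e-01 -4.000e-04]
```

>>> send_rows --pt "70 0 0 0 0" --pt "70 0 0 0 0" --pt "70 0 0 -25 0" --pt "70 4 0.8 -25 0" --pt "0 0 0 0 0" --pt "0 0 0 0 0" --pt "0 0 0 0 0" --pt "0 0 0 0 0" --pt "0 0 0 0 0"

```text
time_s: 17.92
eef_pos: [0.5575, -0.1539, 0.1543]
eef_rot: [-0.029, 1.0, 0.0, -0.0]
ft_force: [-0.3, 0.6, 0.8]
finger_gap: -0.0001
gripper_force: 0.0
```

Run:
```python
from h import *
plan(558.1,-154,88,93.3)
cass(558,-154,'scene'); cass(558,-154,'wrist',fn='w7.png')
```

```text
t 17.93 tcp [ 557.5 -153.9  154.3] j [-0.33  0.24  1.35  0.    1.55 -1.96] gap -0.1 F [-0.3  0.6  0.8] | twist 0.001 shift [-0.6 -0.2 66.3] toolx [-9.983e-01 -5.760e-02  5.000e-04] tooly [-5.760e-02  9.983e-01  4.000e-04]
cass 0.77 [ 561.5 -154.2] [93. 56.] 4.0 z [ 99.2 110.8 119.9] box [220. 188. 252. 212.]
cass 0.68 [ 558. -147.] [85. 71.] 4.2 z [ 97.2 104.4 113.4] box [227. 168. 330. 330.]
```

View pics/w7.png

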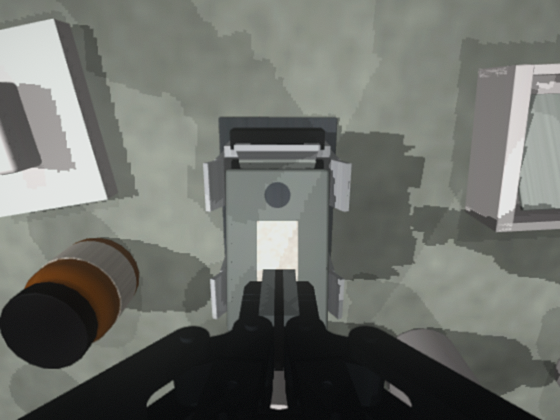

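The cassette sits in the mouth (columns 226–330), with its near edge at row 170 just inside the near guide. Pressing at the centre.

>>> send_rows --pt "0 0 0 30 0" --pt "0 0 0 10 0" --pt "0 0 0 7 0" --pt "0 0 0 7 0" --pt "0 0 0 6 0" --pt "0 0 0 4 0" --pt "0 0 0 3 0" --pt "0 0 0 2 0" --pt "0 0 0 0 0"

```text
time_s: 19.25
eef_pos: [0.5583, -0.1545, 0.0887]
eef_rot: [-0.029, 1.0, -0.001, 0.001]
ft_force: [-5.8, 1.0, 10.4]
finger_gap: 0.0002
gripper_force: 5.8
```

```bash
python3 -c "
from h import *
plan(558.1,-154,88,93.3)"
```

```text
t 19.25 tcp [ 558.3 -154.5   88.7] j [-0.33  0.29  1.42 -0.    1.43 -1.96] gap 0.2 F [-5.8  1.  10.4] | twist 0.000 shift [0.2 0.5 0.7] toolx [-0.9983 -0.0576 -0.0025] tooly [-0.0576  0.9983 -0.0016]
```

>>> send_rows --pt "0 0 0 2 0" --pt "0 0 0 2 0" --pt "0 0 0 0 0"

```text
time_s: 19.62
eef_pos: [0.5581, -0.1547, 0.0844]
eef_rot: [-0.029, 1.0, -0.001, 0.001]
ft_force: [-5.5, 0.5, 8.9]
finger_gap: -0.0001
gripper_force: 5.4
```

>>> send_rows --pt "0 0 0 -40 0" --pt "67 0 0 -40 0" --pt "67 20 10 -40 0" --pt "67 20 10 0 0"

```text
time_s: 20.12
eef_pos: [0.5178, -0.1367, 0.2068]
eef_rot: [-0.029, 1.0, -0.001, 0.004]
ft_force: [0.2, -0.0, -0.8]
finger_gap: 0.0546
gripper_force: 0.0
```

Run:
```python
from h import *
cass(558,-154,'wrist',fn='w8.png')
c2x,c2y=503.3-8.78,37.8+83.5
plan(c2x+25.3,c2y+2.7,155,96)
```

```text
cass 0.58 [ 574.8 -154.1] [93. 56.] 3.4 z [ 96.4 116.2 134.5] box [209. 238. 293. 372.]
t 20.23 tcp [ 516.2 -136.   203.6] j [-0.33  0.08  1.42  0.    1.63 -1.96] gap 66.5 F [-0.1  0.1  0.1] | twist -0.046 shift [-30.7 258.2  48.4] toolx [-0.9945 -0.1045 -0.0028] tooly [-0.1045  0.9945 -0.0011]
```

View pics/w8.png

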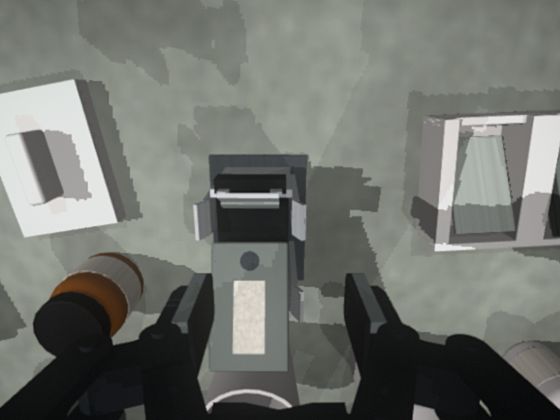

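The picture shows the cassette tilted in the mouth: far end up, near end down, spanning rows 240–372. It had been laid about 3.5 mm too far in +x, so its near end missed the catch. I'll regrip it at the high end, relay it on the bench and go again with the correction.

>>> send_rows --pt "67 -39 -11.5 0 0" --pt "67 -39 -11.5 0 0" --pt "67 0 0 40 0" --pt "67 0 0 35 0" --pt "67 0 0 20 0" --pt "67 0 0 0 0" --pt "40 0 0 0 0" --pt "40 0 0 0 0" --pt "40 0 0 0 0"

```text
time_s: 21.35
eef_pos: [0.5966, -0.155, 0.1085]
eef_rot: [-0.029, 1.0, -0.001, 0.002]
ft_force: [1.3, -0.0, 4.4]
finger_gap: 0.0548
gripper_force: 63.5
```

>>> send_rows --pt "40 0 0 -30 0" --pt "40 0 0 -40 0" --pt "40 0 0 -30 0" --pt "40 0 0 0 0"

```text
time_s: 21.85
eef_pos: [0.5968, -0.155, 0.21]
eef_rot: [-0.029, 1.0, -0.001, 0.003]
ft_force: [-0.4, 0.1, -1.6]
finger_gap: 0.0545
gripper_force: 63.4
```

Run:
```python
from h import *
plan(441,-72,205,96)
im,d,c=snap('scene'); W=cloud(c,d)
cass(590,-154,'scene');cass(590,-154,'side')
```

```text
t 21.85 tcp [ 596.8 -155.   210. ] j [-0.31  0.31  1.15  0.    1.67 -1.94] gap 54.5 F [-0.4  0.1 -1.6] | twist -0.047 shift [146.3  98.9   4. ] toolx [-0.9945 -0.1045 -0.0055] tooly [-0.1045  0.9945 -0.0023]
cass 0.53 [ 594.4 -151.8] [54. 75.] 89.1 z [209.5 228.8 236.7] box [213. 171. 239. 184.]
cass 0.69 [ 582.9 -158.3] [80. 66.] 3.1 z [190.8 206.7 223.2] box [288. 193. 320. 219.]
```

>>> send_rows --pt "40 39 23 0 0" --pt "40 39 23 0 0" --pt "40 39 23 20 0" --pt "40 40 23 40 0" --pt "40 0 0 45 0" --pt "40 0 0 45 0" --pt "40 0 0 25 0" --pt "40 0 0 10 0" --pt "40 0 0 10 0" --pt "40 0 0 7 0"

```text
time_s: 23.35
eef_pos: [0.4384, -0.0724, 0.0081]
eef_rot: [-0.029, 1.0, -0.001, 0.006]
ft_force: [9.5, 2.0, 15.5]
finger_gap: 0.0545
gripper_force: 68.9
```

>>> send_rows --pt "40 0 0 2 0" --pt "70 0 0 0 0" --pt "70 0 0 0 0" --pt "70 0 0 -25 0" --pt "70 20 0 -35 0" --pt "70 0 0 0 0"

```text
time_s: 24.1
eef_pos: [0.414, -0.0735, 0.0645]
eef_rot: [-0.029, 1.0, -0.001, 0.002]
ft_force: [1.0, -0.3, -0.0]
finger_gap: 0.07
gripper_force: 0.0
```

```bash
cat >> h.py <<'E'
def rel(ztop,x0=None,y0=None):
    "wrist: cassette top-face centre by its outline on plane ztop"
    c=manip.calibration('wrist'); s=manip.state(); im,d=manip.grab_frame('wrist')
    for r in manip.trace('cassette0','wrist'):
        m=r['region'].astype(np.uint8); ct=max(cv2.findContours(m,0,1)[0],key=cv2.contourArea).reshape(-1,2)
        W=onplane(c,ct,ztop)[:,:2]*1000; rc=cv2.minAreaRect(W.astype(np.float32))
        if np.hypot(*(np.array(rc[0])-s['eef_pos'][:2]*1000))<60: print('rel',round(r['score'],2),np.round(rc[0],1),np.round(rc[1],1),round(rc[2],1),'minus tcp',np.round(np.array(rc[0])-s['eef_pos'][:2]*1000,1),r['box'])
E
python3 - <<'E'
from h import *
plan(410,-75,5,93.3)
cass(410,-75);cass(410,-75,'scene');cass(410,-75,'side'); rel(.018)
E
```

```text
t 24.10 tcp [414.  -73.5  64.5] j [-0.26 -0.12  1.91 -0.    1.35 -1.89] gap 70.0 F [ 1.  -0.3 -0. ] | twist 0.000 shift [ 4.3 -1.2 59.5] toolx [-0.9983 -0.0576 -0.0032] tooly [-0.0576  0.9983 -0.0011]
cass 0.75 [428.8 -71.2] [104.  60.] 5.6 z [14.6 16.2 17.3] box [225. 175. 332. 334.]
cass 0.4 [ 471.4 -115.6] [ 96. 147.] 50.7 z [ 1.3  3.4 25.5] box [ 82. 342. 212. 420.]
cass 0.83 [425.2 -75.5] [97. 62.] 3.7 z [ 4.  17.9 21.2] box [262. 185. 287. 208.]
cass 0.64 [423.4 -80.7] [92. 74.] 0.5 z [ 3.1 18.1 23.4] box [229. 236. 263. 258.]
rel 0.83 [420.5 -72.4] [93.5 56.6] 3.3 minus tcp [7.4 0.5] [222.6, 177.8, 335.1, 341.6]
```

>>> send_rows --pt "70 -7.5 0 30 0" --pt "70 0 0 20 0" --pt "70 0 0 10 0" --pt "70 0 0 0 0" --pt "40 0 0 0 0" --pt "40 0 0 0 0" --pt "40 0 0 0 0"

```text
time_s: 25.38
eef_pos: [0.4221, -0.0729, 0.0039]
eef_rot: [-0.029, 1.0, -0.0, 0.001]
ft_force: [-0.3, 0.5, 6.4]
finger_gap: 0.0541
gripper_force: 63.9
```

>>> send_rows --pt "40 0 0 -40 0" --pt "40 0 0 -50 0" --pt "40 0 0 -50 0" --pt "40 0 0 0 0"

```text
time_s: 25.88
eef_pos: [0.4232, -0.0733, 0.147]
eef_rot: [-0.029, 1.0, -0.001, 0.004]
ft_force: [0.2, 0.4, -0.8]
finger_gap: 0.054
gripper_force: 63.9
```

Run:
```python
from h import *
plan(558.1,-154,148,93.3)
rel(.160)
```

```text
t 25.88 tcp [423.2 -73.3 147. ] j [-0.26 -0.19  1.8   0.    1.52 -1.89] gap 54.0 F [ 0.2  0.4 -0.8] | twist 0.001 shift [-130.   -88.4    0.4] toolx [-0.9983 -0.0576 -0.0083] tooly [-0.0576  0.9983 -0.0026]
rel 0.75 [421.6 -72.5] [92.3 55.3] 3.5 minus tcp [-1.6  0.8] [203.4, 189.7, 357.3, 400.1]
rel 0.48 [417.4 -19.3] [44.4 22.6] 20.2 minus tcp [-5.8 54. ] [381.7, 254.9, 446.9, 341.1]
```

>>> send_rows --pt "40 -32.7 -22.2 0 0" --pt "40 -32.8 -22.2 0 0" --pt "40 -32.7 -22.2 0 0" --pt "40 -32.8 -22.2 0 0" --pt "40 0 0 15 0" --pt "40 0 0 10 0" --pt "40 0 0 0 0" --pt "40 0 0 0 0"

```text
time_s: 26.98
eef_pos: [0.5569, -0.1534, 0.1182]
eef_rot: [-0.029, 1.0, -0.0, 0.0]
ft_force: [-1.2, -0.6, -0.1]
finger_gap: 0.0538
gripper_force: 63.9
```

Run:
```python
from h import *
plan(558.1,-154,105,93.3)
rel(.137); cass(558,-154,'scene');cass(558,-154,'side')
```

```text
t 26.98 tcp [ 556.9 -153.4  118.2] j [-0.33  0.26  1.4   0.    1.48 -1.96] gap 53.8 F [-1.2 -0.6 -0.1] | twist 0.001 shift [-1.2 -0.6 13.2] toolx [-9.983e-01 -5.760e-02 -6.000e-04] tooly [-5.760e-02  9.983e-01 -1.000e-04]
rel 0.75 [ 551.6 -152.9] [87.6 52.6] 3.3 minus tcp [-5.3  0.5] [202.1, 189.1, 356.3, 400.4]
cass 0.77 [ 564.1 -152.2] [90. 54.] 5.1 z [123.2 132.8 135.5] box [222. 186. 246. 204.]
cass 0.34 [ 561.  -159.1] [133. 103.] 8.3 z [  4.2  59.8 103.2] box [219. 192. 255. 240.]
cass 0.91 [ 559.3 -167.2] [90. 89.] 3.7 z [117.9 132.1 136.6] box [274. 220. 312. 237.]
```

>>> send_rows --pt "40 -1.9 -0.6 0 0" --pt "40 0 0 6 0" --pt "40 0 0 4 0" --pt "40 0 0 2 0" --pt "40 0 0 0 0"

```text
time_s: 27.9
eef_pos: [0.5592, -0.1543, 0.1059]
eef_rot: [-0.029, 1.0, 0.0, 0.0]
ft_force: [-0.1, 0.9, -0.5]
finger_gap: 0.0541
gripper_force: 64.0
```

Run:
```python
from h import *
plan(558.1,-154,105,93.3)
```

```text
t 27.90 tcp [ 559.2 -154.3  105.9] j [-0.33  0.28  1.4   0.    1.46 -1.96] gap 54.1 F [-0.1  0.9 -0.5] | twist 0.001 shift [1.  0.3 0.9] toolx [-9.983e-01 -5.760e-02 -4.000e-04] tooly [-0.0576  0.9983  0.    ]
```

>>> send_rows --pt "40 0 0 2 0" --pt "40 0 0 2 0" --pt "40 0 0 1 0" --pt "40 0 0 0 0"

```text
time_s: 28.4
eef_pos: [0.56, -0.1544, 0.1035]
eef_rot: [-0.029, 1.0, -0.0, 0.002]
ft_force: [-5.2, 1.5, 12.1]
finger_gap: 0.0545
gripper_force: 65.4
```

Run:
```python
from h import *
plan(558.1,-154,105,93.3)
```

```text
t 28.40 tcp [ 560.  -154.4  103.5] j [-0.33  0.28  1.4   0.    1.45 -1.96] gap 54.5 F [-5.2  1.5 12.1] | twist 0.001 shift [ 1.8  0.5 -1.5] toolx [-0.9983 -0.0576 -0.0035] tooly [-0.0576  0.9983 -0.001 ]
```

>>> send_rows --pt "70 0 0 0 0" --pt "70 0 0 0 0" --pt "70 0 0 -25 0" --pt "70 2 0.5 -25 0" --pt "0 0 0 0 0" --pt "0 0 0 0 0" --pt "0 0 0 0 0" --pt "0 0 0 0 0" --pt "0 0 0 0 0"

```text
time_s: 29.52
eef_pos: [0.5569, -0.1538, 0.1503]
eef_rot: [-0.029, 1.0, 0.0, -0.0]
ft_force: [0.5, -0.6, -0.0]
finger_gap: 0.0002
gripper_force: 0.0
```

```bash
cat >> h.py <<'E'
def tilt(cam='scene',x0=558.,y0=-154.,yaw=3.3):
    "fit plane to top of a cassette on the magazine; centre in magazine axes"
    im,d,c=snap(cam); W=cloud(c,d); a=np.radians(yaw)
    for r in manip.trace('cassette0',cam):
        p=W[r['region']]*1000; p=p[np.isfinite(p[:,0])]
        L=(p[:,:2]-[x0,y0])@np.array([[np.cos(a),-np.sin(a)],[np.sin(a),np.cos(a)]])
        if len(p)<50 or np.hypot(*np.median(L,0))>50: continue
        m=np.abs(p[:,2]-np.median(p[:,2]))<25
        for _ in range(4):
            A=np.c_[L[m],np.ones(m.sum())]; k=np.linalg.lstsq(A,p[m,2],rcond=None)[0]; m=np.abs(np.c_[L,np.ones(len(L))]@k-p[:,2])<3
        print('tilt',cam,round(r['score'],2),'slope x,y',k[:2].round(3),'z0',k[2].round(1),'x',np.percentile(L[m,0],[2,98]).round(1),'y',np.percentile(L[m,1],[2,98]).round(1),m.sum())
E
python3 - <<'E'
from h import *
plan(558.1,-154,105,93.3)
tilt('scene');tilt('side');tilt('wrist')
E
```

```text
t 29.52 tcp [ 556.9 -153.8  150.3] j [-0.33  0.24  1.36  0.    1.55 -1.96] gap 0.2 F [ 0.5 -0.6 -0. ] | twist 0.001 shift [-1.2 -0.3 45.3] toolx [-9.983e-01 -5.760e-02  6.000e-04] tooly [-5.760e-02  9.983e-01  3.000e-04]
tilt scene 0.79 slope x,y [0.232 0.007] z0 108.9 x [-39.2  46.9] y [-27.6  27. ] 313
tilt side 0.8 slope x,y [0.236 0.054] z0 109.8 x [-39.2  44.4] y [-29.4  25.6] 317
tilt side 0.43 slope x,y [-0.002 -0.164] z0 30.4 x [-53.2  47.3] y [-37.2 157.8] 49
tilt wrist 0.57 slope x,y [0.246 0.001] z0 107.1 x [-41.  32.] y [-26.7  27. ] 12125
```

Both cameras show the cassette tilted about 13°, far end up and near end already past its catch. I'll press on its far half to level it.

>>> send_rows --pt "0 -24 0 0 0" --pt "0 0 0 25 0" --pt "0 0 0 12 0" --pt "0 0 0 5 0" --pt "0 0 0 5 0" --pt "0 0 0 4 0" --pt "0 0 0 0 0"

```text
time_s: 30.7
eef_pos: [0.577, -0.1528, 0.1035]
eef_rot: [-0.029, 1.0, 0.0, -0.005]
ft_force: [-34.4, 4.0, 30.0]
finger_gap: -0.0001
gripper_force: 22.6
```

Run:
```python
from h import *
plan(558.1,-154,105,93.3)
tilt('scene');tilt('side');tilt('wrist')
```

```text
t 30.70 tcp [ 577.  -152.8  103.5] j [-0.32  0.33  1.34 -0.    1.48 -1.95] gap -0.1 F [-34.4   4.   30. ] | twist -0.000 shift [18.9 -0.1 -1.3] toolx [-0.9983 -0.0576  0.0095] tooly [-5.760e-02  9.983e-01  7.000e-04]
tilt side 0.57 slope x,y [ 0.6   -0.085] z0 80.4 x [-17.7  45.8] y [-30.1  25.9] 110
tilt wrist 0.93 slope x,y [0.932 0.004] z0 78.4 x [-26.2  31.9] y [-27.   26.7] 15887
```

>>> send_rows --pt "0 0 0 -30 0" --pt "67 10 0 -40 0" --pt "67 10 0 -20 0" --pt "67 0 0 0 0" --pt "67 0 0 0 0" --pt "67 0 0 0 0"

```text
time_s: 31.75
eef_pos: [0.5606, -0.1534, 0.1877]
eef_rot: [-0.029, 1.0, 0.001, -0.001]
ft_force: [0.4, 0.5, -0.4]
finger_gap: 0.0674
gripper_force: 0.0
```

Run:
```python
from h import *
plan(558.1,-154,105,93.3)
tilt('scene');tilt('side'); 
im,d,c=snap('wrist','w9.png'); im,d,c=snap('side'); cv2.imwrite('pics/d9.png',cv2.resize(im[160:320,220:370,::-1],None,fx=4,fy=3.7,interpolation=cv2.INTER_CUBIC))
```

```text
t 31.75 tcp [ 560.6 -153.4  187.7] j [-0.33  0.23  1.29  0.    1.62 -1.96] gap 67.4 F [ 0.4  0.5 -0.4] | twist 0.001 shift [ 2.3 -0.6 82.7] toolx [-0.9983 -0.0576  0.0028] tooly [-0.0576  0.9983  0.0013]
tilt scene 0.77 slope x,y [ 0.424 -0.059] z0 105.8 x [-11.4  68.2] y [-27.6  26.1] 147
tilt scene 0.43 slope x,y [-0.144 -0.056] z0 74.8 x [-48.9  56.3] y [-30.3  33.4] 83
tilt side 0.73 slope x,y [0.523 0.071] z0 105.7 x [-12.7  61.5] y [-31.1  24.5] 285
```

View pics/d9.png

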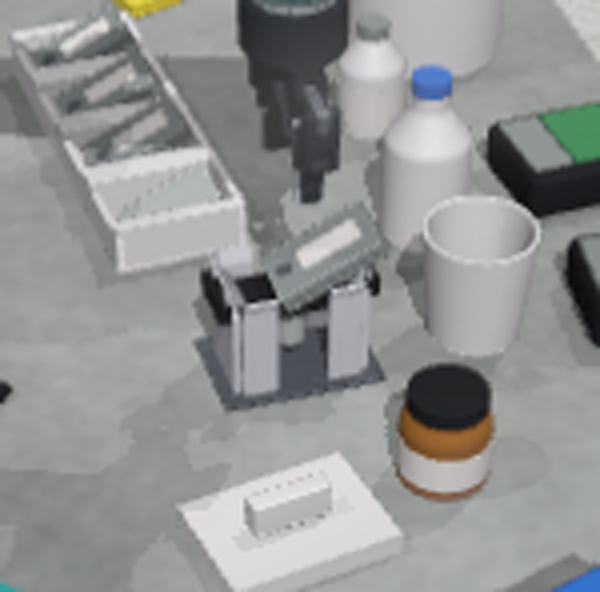

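The side crop shows the cassette leaning out of the magazine towards the far side (325,255). It also shows the well is open between the corner posts (295,330), so the fingers can carry the cassette level right down through the mouth. I'll regrip it, lay it on the bench again, then insert it while gripped.

>>> send_rows --pt "67 -40 -0.5 0 0" --pt "67 0 0 40 0" --pt "67 0 0 30 0" --pt "67 0 0 10 0" --pt "67 0 0 0 0" --pt "40 0 0 0 0" --pt "40 0 0 0 0" --pt "40 0 0 0 0" --pt "40 0 0 -30 0" --pt "40 0 0 -40 0"

```text
time_s: 33.3
eef_pos: [0.6003, -0.1516, 0.1794]
eef_rot: [-0.029, 1.0, 0.001, -0.001]
ft_force: [-0.4, -0.3, -0.3]
finger_gap: 0.0545
gripper_force: 63.4
```

Run:
```python
from h import *
plan(438,-72,208,93.3)
```

```text
t 33.30 tcp [ 600.3 -151.6  179.4] j [-0.31  0.34  1.18  0.    1.63 -1.94] gap 54.5 F [-0.4 -0.3 -0.3] | twist 0.001 shift [157.5  88.8 -28.1] toolx [-0.9983 -0.0576  0.0024] tooly [-0.0576  0.9983  0.0011]
```

>>> send_rows --pt "40 39 22 -15 0" --pt "40 39 22 0 0" --pt "40 39 22 20 0" --pt "40 40 22 40 0" --pt "40 0 0 45 0" --pt "40 0 0 45 0" --pt "40 0 0 15 0" --pt "40 0 0 10 0" --pt "40 0 0 10 0" --pt "40 0 0 5 0"

```text
time_s: 34.55
eef_pos: [0.4447, -0.0739, 0.0096]
eef_rot: [-0.029, 1.0, -0.001, 0.006]
ft_force: [8.4, 1.5, 13.3]
finger_gap: 0.0543
gripper_force: 68.2
```

>>> send_rows --pt "40 0 0 1 0" --pt "70 0 0 0 0" --pt "70 0 0 0 0" --pt "70 0 0 -25 0" --pt "70 17 0 -35 0" --pt "70 0 0 0 0"

```text
time_s: 35.3
eef_pos: [0.4231, -0.0745, 0.0662]
eef_rot: [-0.029, 1.0, -0.001, 0.002]
ft_force: [-0.2, 0.5, -0.3]
finger_gap: 0.0701
gripper_force: 0.0
```

Run:
```python
from h import *
plan(410,-75,5,93.3)
cass(410,-75,'scene');cass(410,-75,'side'); rel(.018); tilt('wrist',415,-75)
```

```text
t 35.30 tcp [423.1 -74.5  66.2] j [-0.26 -0.1   1.89  0.    1.35 -1.89] gap 70.1 F [-0.2  0.5 -0.3] | twist 0.000 shift [13.3  0.3 61.1] toolx [-0.9983 -0.0576 -0.0043] tooly [-0.0576  0.9983 -0.0014]
cass 0.75 [415.9 -75.1] [112.  56.] 3.1 z [ 5.2 18.2 21.3] box [263. 186. 287. 207.]
cass 0.63 [421.6 -73. ] [88. 99.] 82.2 z [ 2.8 18.3 23. ] box [228. 234. 260. 255.]
rel 0.7 [419.8 -74.5] [90.7 54.9] 3.3 minus tcp [-1.8 -0.6] [224.2, 164.0, 333.4, 323.2]
```

>>> send_rows --pt "70 0.5 0 30 0" --pt "70 0 0 20 0" --pt "70 0 0 11 0" --pt "70 0 0 0 0" --pt "40 0 0 0 0" --pt "40 0 0 0 0" --pt "40 0 0 0 0"

```text
time_s: 36.58
eef_pos: [0.4226, -0.0743, 0.0039]
eef_rot: [-0.029, 1.0, -0.0, 0.001]
ft_force: [-1.1, -0.7, 5.5]
finger_gap: 0.0543
gripper_force: 63.9
```

>>> send_rows --pt "40 0 0 -40 0" --pt "40 0 0 -50 0" --pt "40 0 0 -50 0" --pt "40 0 0 0 0"

```text
time_s: 37.08
eef_pos: [0.4237, -0.0746, 0.147]
eef_rot: [-0.029, 1.0, -0.001, 0.004]
ft_force: [0.8, -0.2, -0.9]
finger_gap: 0.0541
gripper_force: 63.9
```

Run:
```python
from h import *
plan(559.5,-154.3,148,93.3)
rel(.161); tilt('wrist',420,-74)
```

```text
t 37.08 tcp [423.7 -74.6 147. ] j [-0.26 -0.19  1.8   0.    1.52 -1.89] gap 54.1 F [ 0.8 -0.2 -0.9] | twist 0.001 shift [-131.   -87.4    0.3] toolx [-0.9983 -0.0576 -0.0083] tooly [-0.0576  0.9983 -0.0026]
rel 0.61 [420.4 -74. ] [92.3 55.2] 3.4 minus tcp [-3.3  0.6] [200.9, 186.9, 359.2, 398.8]
tilt wrist 0.56 slope x,y [0.001 0.001] z0 154.7 x [-42.6  42.7] y [-25.7  27. ] 28394
```

>>> send_rows --pt "40 -33 -21.9 0 0" --pt "40 -33 -21.9 0 0" --pt "40 -33 -21.8 0 0" --pt "40 -33 -21.8 0 0" --pt "40 0 0 10 0" --pt "40 0 0 10 0" --pt "40 0 0 0 0" --pt "40 0 0 0 0" --pt "40 0 0 0 0"

```text
time_s: 38.4
eef_pos: [0.5586, -0.1536, 0.1235]
eef_rot: [-0.029, 1.0, -0.0, 0.001]
ft_force: [-0.2, 0.3, -0.8]
finger_gap: 0.0542
gripper_force: 63.8
```

Run:
```python
from h import *
plan(558.1,-154,105,93.3)
tilt('wrist'); tilt('side'); tilt('scene'); rel(.136)
s=manip.state(); z=s['eef_pos'][2]; print(z); rel(z-.004+.018)
```

```text
t 38.40 tcp [ 558.6 -153.6  123.5] j [-0.33  0.26  1.39  0.    1.49 -1.96] gap 54.2 F [-0.2  0.3 -0.8] | twist 0.001 shift [ 0.5 -0.4 18.5] toolx [-0.9983 -0.0576 -0.0012] tooly [-5.760e-02  9.983e-01 -4.000e-04]
tilt wrist 0.58 slope x,y [0.002 0.001] z0 135.8 x [-43.5  41.9] y [-25.1  27.5] 28326
tilt side 0.71 slope x,y [0.009 0.081] z0 137.7 x [-44.1  44.6] y [-29.   26.1] 194
tilt scene 0.97 slope x,y [-0.017 -0.002] z0 137.6 x [-37.8  47. ] y [-27.3  26.9] 369
rel 0.98 [ 555.5 -152.9] [92.  55.4] 3.5 minus tcp [-3.1  0.8] [202.5, 186.6, 358.7, 397.9]
0.12274254613964553
rel 0.58 [ 555.3 -153. ] [91.5 55.2] 3.5 minus tcp [-3.2  0.7] [201.4, 186.6, 358.5, 399.0]
```

>>> send_rows --pt "40 -0.5 -0.3 10 0" --pt "40 0 0 8 0" --pt "40 0 0 3 0" --pt "40 0 0 3 0" --pt "40 0 0 3 0" --pt "40 0 0 3 0" --pt "40 0 0 3 0"

```text
time_s: 39.78
eef_pos: [0.5591, -0.1541, 0.0899]
eef_rot: [-0.029, 1.0, -0.0, 0.0]
ft_force: [-1.3, 0.4, 2.4]
finger_gap: 0.0538
gripper_force: 64.2
```

Run:
```python
from h import *
plan(558.1,-154,75,93.3)
tilt('wrist'); tilt('scene')
```

```text
t 39.77 tcp [ 559.1 -154.1   89.9] j [-0.33  0.29  1.42 -0.    1.43 -1.96] gap 53.8 F [-1.3  0.4  2.4] | twist 0.000 shift [ 1.   0.2 14.9] toolx [-9.983e-01 -5.760e-02 -4.000e-04] tooly [-5.760e-02  9.983e-01 -3.000e-04]
tilt wrist 0.76 slope x,y [0.002 0.   ] z0 102.1 x [-43.   42.4] y [-25.6  27. ] 28348
tilt scene 0.64 slope x,y [ 0.007 -0.012] z0 103.7 x [-37.9  44.6] y [-26.6  26.8] 326
```

It is going in level. Pushing on to depth.

>>> send_rows --pt "40 0 0 4 0" --pt "40 0 0 4 0" --pt "40 0 0 4 0" --pt "40 0 0 3 0" --pt "40 0 0 3 0" --pt "40 0 0 1 0"

```text
time_s: 40.72
eef_pos: [0.5591, -0.1539, 0.0705]
eef_rot: [-0.029, 1.0, 0.0, 0.0]
ft_force: [0.5, -0.7, 3.2]
finger_gap: 0.0546
gripper_force: 64.3
```

Run:
```python
from h import *
plan(558.1,-154,75,93.3)
tilt('wrist'); tilt('scene')
```

```text
t 40.73 tcp [ 559.1 -153.9   70.5] j [-0.33  0.31  1.43  0.    1.39 -1.96] gap 54.6 F [ 0.5 -0.7  3.2] | twist 0.001 shift [ 1.  -0.  -4.5] toolx [-9.983e-01 -5.760e-02 -3.000e-04] tooly [-5.760e-02  9.983e-01  1.000e-04]
tilt wrist 0.79 slope x,y [-0.  0.] z0 82.8 x [-37.6  42.7] y [-25.6  27.3] 26061
tilt scene 0.78 slope x,y [-0.005 -0.004] z0 85.2 x [-38.2  34.8] y [-27.3  23.9] 259
```

>>> send_rows --pt "67 0 0 0 0" --pt "67 0 0 0 0" --pt "67 0 0 -30 0" --pt "67 0 0 -50 0" --pt "67 0 0 -30 -0.047" --pt "67 10 40 0 0" --pt "67 10 40 0 0"

```text
time_s: 41.8
eef_pos: [0.5302, -0.0758, 0.1807]
eef_rot: [-0.052, 0.999, 0.0, 0.0]
ft_force: [0.2, 1.3, -0.6]
finger_gap: 0.0669
gripper_force: 0.0
```

Run:
```python
from h import *
plan(519.8,124,47,96)
tilt('wrist'); tilt('scene'); tilt('side')
```

```text
t 41.80 tcp [530.2 -75.8 180.7] j [-0.21  0.1   1.45  0.    1.59 -1.89] gap 66.9 F [ 0.2  1.3 -0.6] | twist -0.000 shift [-10.5 199.8 133.7] toolx [-9.945e-01 -1.045e-01 -1.000e-04] tooly [-1.045e-01  9.945e-01  3.000e-04]
tilt wrist 0.71 slope x,y [ 0.001 -0.003] z0 88.2 x [-39.6  38.7] y [-25.4  28.1] 8405
tilt scene 0.72 slope x,y [ 0.006 -0.004] z0 90.6 x [-38.3  38.3] y [-26.3  26.9] 301
tilt side 0.75 slope x,y [-0.017  0.047] z0 91.1 x [-35.   38.1] y [-28.4  24.5] 231
```

The first cassette is in: level, top at 90 mm, with both catches covering its ends. Next is nest 1.

>>> send_rows --pt "67 -2.5 50 0 0" --pt "67 -2.5 50 0 0" --pt "67 -2.5 50 0 0" --pt "67 -3 49.8 0 0" --pt "67 0 0 45 0" --pt "67 0 0 45 0" --pt "67 0 0 30 0" --pt "67 0 0 13 0" --pt "67 0 0 0 0" --pt "40 0 0 0 0"

```text
time_s: 43.35
eef_pos: [0.5213, 0.1232, 0.0495]
eef_rot: [-0.052, 0.999, 0.0, 0.001]
ft_force: [-1.4, -0.8, 0.1]
finger_gap: 0.054
gripper_force: 63.8
```

>>> send_rows --pt "40 0 0 0 0" --pt "40 0 0 0 0" --pt "40 0 0 -20 0" --pt "40 0 0 -40 0" --pt "40 0 0 -40 0" --pt "40 25 -46.6 0 0" --pt "40 25 -46.7 0 0" --pt "40 25 -46.7 0 0" --pt "40 25 -46.7 0 0.047"

```text
time_s: 44.48
eef_pos: [0.4395, -0.074, 0.1478]
eef_rot: [-0.029, 1.0, 0.0, 0.0]
ft_force: [0.5, 0.2, -0.1]
finger_gap: 0.0542
gripper_force: 63.8
```

Run:
```python
from h import *
plan(445,-74,10,93.3)
tilt('wrist',420,-75)
```

```text
t 44.48 tcp [439.5 -74.  147.8] j [-0.25 -0.13  1.75  0.    1.53 -1.88] gap 54.2 F [ 0.5  0.2 -0.1] | twist 0.000 shift [ -5.4  -0.3 137.8] toolx [-9.983e-01 -5.760e-02 -7.000e-04] tooly [-5.760e-02  9.983e-01  1.000e-04]
tilt wrist 0.66 slope x,y [0.518 0.004] z0 152.8 x [-49.2  26.6] y [-25.6  27.2] 30372
```

>>> send_rows --pt "40 0 0 50 0" --pt "40 0 0 50 0" --pt "40 0 0 12 0" --pt "40 0 0 10 0" --pt "40 0 0 8 0" --pt "40 0 0 7 0" --pt "40 0 0 2 0"

```text
time_s: 45.45
eef_pos: [0.4453, -0.0733, 0.0134]
eef_rot: [-0.029, 1.0, -0.001, 0.006]
ft_force: [6.2, 2.5, 10.6]
finger_gap: 0.0547
gripper_force: 67.0
```

>>> send_rows --pt "70 0 0 0 0" --pt "70 0 0 0 0" --pt "70 0 0 -25 0" --pt "70 31 0 -35 0" --pt "70 0 0 0 0" --pt "70 0 0 0 0"

```text
time_s: 46.2
eef_pos: [0.4094, -0.0746, 0.0684]
eef_rot: [-0.029, 1.0, 0.0, 0.0]
ft_force: [0.4, 0.3, 0.4]
finger_gap: 0.0698
gripper_force: 0.0
```

Run:
```python
from h import *
rel(.018); tilt('wrist',410,-75); cass(410,-75,'scene')
plan(410,-75,3,93.3)
```

```text
rel 0.9 [409.7 -74.4] [91.9 55.6] 2.8 minus tcp [0.2 0.2] [222.3, 167.3, 330.3, 319.1]
tilt wrist 0.65 slope x,y [0.001 0.001] z0 16.2 x [-41.8  44. ] y [-26.2  27.1] 14986
cass 0.78 [405.5 -78.1] [113.  62.] 3.3 z [ 5.2 17.8 21.3] box [265. 182. 287. 203.]
t 46.50 tcp [409.2 -74.5  68. ] j [-0.27 -0.14  1.92  0.    1.36 -1.9 ] gap 70.0 F [-0.2  0.1  0.4] | twist 0.001 shift [-0.8 -0.6 65. ] toolx [-0.9983 -0.0576  0.0015] tooly [-5.760e-02  9.983e-01  6.000e-04]
```

>>> send_rows --pt "70 -0.9 0 30 0" --pt "70 0 0 20 0" --pt "70 0 0 14 0" --pt "70 0 0 0 0" --pt "40 0 0 0 0" --pt "40 0 0 0 0" --pt "40 0 0 0 0" --pt "40 0 0 -40 0" --pt "40 0 0 -50 0" --pt "40 0 0 -50 0"

```text
time_s: 47.75
eef_pos: [0.4099, -0.0745, 0.1461]
eef_rot: [-0.029, 1.0, 0.0, -0.0]
ft_force: [1.4, -0.3, -0.8]
finger_gap: 0.0543
gripper_force: 63.7
```

>>> send_rows --pt "40 -28.7 -17.6 0 0" --pt "40 -28.7 -17.6 0 0" --pt "40 -28.7 -17.6 0 0" --pt "40 -28.7 -17.6 0 0" --pt "40 -28.7 -17.5 0 0" --pt "40 0 0 20 0" --pt "40 0 0 0 0" --pt "40 0 0 0 0"

```text
time_s: 48.75
eef_pos: [0.5586, -0.1539, 0.1253]
eef_rot: [-0.029, 1.0, -0.0, 0.0]
ft_force: [0.6, 0.7, -0.5]
finger_gap: 0.0539
gripper_force: 63.7
```

Run:
```python
from h import *
plan(558.3,-154,105,93.3)
tilt('wrist'); tilt('side'); tilt('scene')
```

```text
t 48.75 tcp [ 558.6 -153.9  125.3] j [-0.33  0.26  1.38  0.    1.5  -1.96] gap 53.9 F [ 0.6  0.7 -0.5] | twist 0.001 shift [ 0.3 -0.  20.3] toolx [-9.983e-01 -5.760e-02 -4.000e-04] tooly [-5.760e-02  9.983e-01 -1.000e-04]
tilt wrist 0.96 slope x,y [0.077 0.001] z0 91.1 x [-43.4 -35. ] y [-26.1  27.7] 1364
tilt wrist 0.92 slope x,y [0.001 0.001] z0 135.6 x [-42.1  43.4] y [-25.5  27.2] 27544
tilt side 0.73 slope x,y [ 0.007 -0.   ] z0 91.2 x [-37.9  37. ] y [-28.4  17.5] 173
tilt side 0.61 slope x,y [0.018 0.064] z0 138.1 x [-41.9  43.8] y [-30.2  26. ] 170
tilt scene 0.95 slope x,y [-0.009 -0.004] z0 138.3 x [-37.1  48.7] y [-25.2  26.8] 341
tilt scene 0.52 slope x,y [0.022 0.014] z0 90.0 x [-35.1  44.1] y [-22.4  27.4] 116
```

>>> send_rows --pt "40 0.8 0 12 0" --pt "40 0 0 10 0" --pt "40 0 0 3 0" --pt "40 0 0 3 0" --pt "40 0 0 3 0" --pt "40 0 0 3 0"

```text
time_s: 49.8
eef_pos: [0.5581, -0.1542, 0.0909]
eef_rot: [-0.029, 1.0, -0.0, 0.0]
ft_force: [-1.2, -0.8, 5.9]
finger_gap: 0.0539
gripper_force: 64.5
```

Run:
```python
from h import *
plan(558.3,-154,72,93.3)
tilt('wrist')
```

```text
t 49.80 tcp [ 558.1 -154.2   90.9] j [-0.33  0.29  1.42 -0.    1.43 -1.96] gap 53.9 F [-1.2 -0.8  5.9] | twist 0.001 shift [-0.2  0.2 18.9] toolx [-9.983e-01 -5.760e-02 -9.000e-04] tooly [-5.760e-02  9.983e-01 -4.000e-04]
tilt wrist 0.67 slope x,y [0.003 0.   ] z0 101.2 x [-42.6  43. ] y [-25.7  26.9] 27517
tilt wrist 0.58 slope x,y [ 1.823 -0.002] z0 160.6 x [-44.  -42.6] y [-26.   27.6] 97
```

Level again. I'll push home, release and go on to nest 2.

>>> send_rows --pt "40 0 0 4 0" --pt "40 0 0 4 0" --pt "40 0 0 4 0" --pt "40 0 0 4 0" --pt "40 0 0 3 0" --pt "40 0 0 0 0"

```text
time_s: 50.65
eef_pos: [0.558, -0.1542, 0.0716]
eef_rot: [-0.029, 1.0, -0.0, 0.0]
ft_force: [0.2, -1.6, 3.4]
finger_gap: 0.0545
gripper_force: 64.4
```

Run:
```python
from h import *
plan(558.3,-154,72,93.3)
tilt('wrist');tilt('scene')
```

```text
t 50.65 tcp [ 558.  -154.2   71.6] j [-0.33  0.31  1.44 -0.    1.4  -1.96] gap 54.5 F [ 0.2 -1.6  3.4] | twist 0.001 shift [-0.4  0.2 -0.4] toolx [-9.983e-01 -5.760e-02 -2.000e-04] tooly [-5.760e-02  9.983e-01 -2.000e-04]
tilt wrist 0.81 slope x,y [-0.  0.] z0 81.9 x [-37.1  43.1] y [-25.8  27.1] 25237
tilt scene 0.5 slope x,y [ 0.009 -0.009] z0 84.5 x [-38.3  34.3] y [-26.6  23.8] 232
```

>>> send_rows --pt "67 0 0 0 0" --pt "67 0 0 0 0" --pt "67 0 0 -30 0" --pt "67 0 0 -50 0" --pt "67 0 0 -30 -0.047" --pt "67 5 50 0 0" --pt "67 5 50 0 0" --pt "67 0 0 0 0"

```text
time_s: 51.85
eef_pos: [0.5367, -0.0528, 0.1815]
eef_rot: [-0.055, 0.999, 0.001, -0.0]
ft_force: [0.7, -0.4, -0.2]
finger_gap: 0.0667
gripper_force: 0.0
```

Run:
```python
from h import *
plan(511,207.5,47,96)
tilt('scene'); tilt('side')
```

```text
t 51.85 tcp [536.7 -52.8 181.5] j [-0.17  0.11  1.44  0.    1.59 -1.85] gap 66.7 F [ 0.7 -0.4 -0.2] | twist 0.004 shift [ -1.7 261.4 134.7] toolx [-9.945e-01 -1.045e-01  7.000e-04] tooly [-0.1045  0.9945  0.0011]
tilt scene 0.54 slope x,y [ 0.013 -0.008] z0 90.4 x [-39.2  39.4] y [-26.1  26.5] 315
tilt side 0.92 slope x,y [0.003 0.024] z0 90.9 x [-36.9  39. ] y [-27.9  26.9] 261
tilt side 0.31 slope x,y [-0.005 -0.296] z0 37.7 x [-53.  106.5] y [-38.6 128.7] 43
```

Two are in. Nest 2 is next.

>>> send_rows --pt "67 0 52 0 0.004" --pt "67 0 52 0 0" --pt "67 0 52 0 0" --pt "67 0 52 0 0" --pt "67 -1.7 53.4 0 0" --pt "67 0 0 45 0" --pt "67 0 0 45 0" --pt "67 0 0 30 0" --pt "67 0 0 14 0" --pt "67 0 0 0 0"

```text
time_s: 53.3
eef_pos: [0.5126, 0.204, 0.0473]
eef_rot: [-0.05, 0.999, -0.0, -0.001]
ft_force: [0.1, 0.5, -0.2]
finger_gap: 0.067
gripper_force: 0.0
```

>>> send_rows --pt "40 0 0 0 0" --pt "40 0 0 0 0" --pt "40 0 0 0 0" --pt "40 0 0 -20 0" --pt "40 0 0 -40 0" --pt "40 0 0 -40 0" --pt "40 0 0 0 0"

```text
time_s: 54.18
eef_pos: [0.5142, 0.2049, 0.1517]
eef_rot: [-0.051, 0.999, 0.001, 0.004]
ft_force: [-0.3, -0.7, -2.0]
finger_gap: 0.0547
gripper_force: 64.0
```

Run:
```python
from h import *
plan(443,-74,148,96)
tilt('wrist',500,205)
```

```text
t 54.17 tcp [514.2 204.9 151.7] j [ 0.31  0.16  1.44 -0.    1.53 -1.36] gap 54.7 F [-0.3 -0.7 -2. ] | twist -0.004 shift [ 100.  -269.9    2.7] toolx [-0.9945 -0.1045 -0.0071] tooly [-0.1045  0.9945  0.001 ]
tilt wrist 0.9 slope x,y [0.523 0.026] z0 159.8 x [-57.1  18.4] y [-27.1  25.7] 30205
```

>>> send_rows --pt "40 16.6 -45 0 0" --pt "40 16.6 -45 0 0" --pt "40 16.7 -45 0 0" --pt "40 16.7 -45 0 0" --pt "40 16.7 -45 0 0" --pt "40 16.7 -45 0 0.043" --pt "40 0 0 50 0" --pt "40 0 0 45 0" --pt "40 0 0 0 0"

```text
time_s: 55.4
eef_pos: [0.4366, -0.0734, 0.0482]
eef_rot: [-0.029, 1.0, 0.001, -0.005]
ft_force: [0.8, -0.3, -0.3]
finger_gap: 0.0544
gripper_force: 64.1
```

>>> send_rows --pt "40 0 0 14 0" --pt "40 0 0 12 0" --pt "40 0 0 9 0" --pt "40 0 0 7 0" --pt "40 0 0 4 0"

```text
time_s: 56.02
eef_pos: [0.4444, -0.0748, 0.0101]
eef_rot: [-0.029, 1.0, -0.001, 0.005]
ft_force: [7.7, -0.3, 10.9]
finger_gap: 0.0545
gripper_force: 67.1
```

>>> send_rows --pt "70 0 0 0 0" --pt "70 0 0 0 0" --pt "70 0 0 -25 0" --pt "70 31 0 -35 0" --pt "70 0 0 0 0" --pt "70 0 0 0 0"

```text
time_s: 56.78
eef_pos: [0.4093, -0.0759, 0.0663]
eef_rot: [-0.029, 1.0, 0.0, -0.0]
ft_force: [-0.4, -0.5, 0.0]
finger_gap: 0.0699
gripper_force: 0.0
```

Run:
```python
from h import *
rel(.018); tilt('wrist',410,-75); cass(410,-75,'side')
plan(410,-75,3,93.3)
```

```text
rel 0.64 [405.2 -76.1] [90.9 55.8] 3.3 minus tcp [-4.1 -0.2] [224.5, 156.4, 330.8, 316.1]
cass 0.89 [407.4 -76.2] [91. 64.] 1.7 z [ 2.3 18.  22.8] box [227. 238. 253. 258.]
t 57.08 tcp [409.1 -75.8  66. ] j [-0.27 -0.13  1.92  0.    1.36 -1.9 ] gap 70.3 F [-0.4 -0.3 -0.3] | twist 0.001 shift [-1.   0.8 63. ] toolx [-0.9983 -0.0576  0.0015] tooly [-5.760e-02  9.983e-01  6.000e-04]
```

>>> send_rows --pt "70 3 0 30 0" --pt "70 0 0 20 0" --pt "70 0 0 12 0" --pt "70 0 0 0 0" --pt "40 0 0 0 0" --pt "40 0 0 0 0" --pt "40 0 0 0 0" --pt "40 0 0 -40 0" --pt "40 0 0 -50 0" --pt "40 0 0 -50 0"

```text
time_s: 58.32
eef_pos: [0.4059, -0.0761, 0.1462]
eef_rot: [-0.029, 1.0, 0.0, -0.0]
ft_force: [1.6, -0.5, -0.6]
finger_gap: 0.054
gripper_force: 63.8
```

>>> send_rows --pt "40 -29.4 -17.4 0 0" --pt "40 -29.4 -17.4 0 0" --pt "40 -29.5 -17.4 0 0" --pt "40 -29.4 -17.4 0 0" --pt "40 -29.5 -17.3 0 0" --pt "40 0 0 20 0" --pt "40 0 0 0 0" --pt "40 0 0 0 0"

```text
time_s: 59.32
eef_pos: [0.5583, -0.1542, 0.1253]
eef_rot: [-0.029, 1.0, -0.0, 0.0]
ft_force: [-0.5, -0.1, -0.3]
finger_gap: 0.0539
gripper_force: 63.8
```

Run:
```python
from h import *
plan(558,-154.1,105,93.3)
tilt('wrist'); tilt('side')
```

```text
t 59.33 tcp [ 558.3 -154.2  125.3] j [-0.33  0.26  1.38  0.    1.5  -1.96] gap 53.9 F [-0.5 -0.1 -0.3] | twist 0.001 shift [ 0.3  0.2 20.3] toolx [-9.983e-01 -5.760e-02 -4.000e-04] tooly [-5.760e-02  9.983e-01 -1.000e-04]
tilt wrist 0.97 slope x,y [0.132 0.001] z0 93.2 x [-43.4 -36.3] y [-26.4  27.4] 1073
tilt wrist 0.58 slope x,y [0.001 0.001] z0 135.6 x [-43.   42.5] y [-25.7  26.8] 27537
tilt side 0.77 slope x,y [0.012 0.067] z0 138.6 x [-42.2  43.5] y [-28.8  25.7] 190
tilt side 0.75 slope x,y [-0.011  0.018] z0 91.2 x [-37.7  39.8] y [-28.6   9.1] 165
tilt side 0.38 slope x,y [-0.051 -0.959] z0 40.3 x [-15.8  19.1] y [-30.  -20.7] 19
tilt side 0.18 slope x,y [-0.022 -0.269] z0 25.1 x [-53.7  51.9] y [-37.9  13.7] 48
```

Centred to within 0.3 mm. Inserting.

>>> send_rows --pt "40 0 0 12 0" --pt "40 0 0 10 0" --pt "40 0 0 3 0" --pt "40 0 0 3 0" --pt "40 0 0 3 0" --pt "40 0 0 3 0"

```text
time_s: 60.28
eef_pos: [0.5589, -0.1546, 0.0914]
eef_rot: [-0.029, 1.0, -0.0, 0.001]
ft_force: [-0.4, -0.2, 6.7]
finger_gap: 0.0537
gripper_force: 64.7
```

>>> send_rows --pt "40 0 0 4 0" --pt "40 0 0 4 0" --pt "40 0 0 4 0" --pt "40 0 0 4 0" --pt "40 0 0 3 0" --pt "40 0 0 0 0"

```text
time_s: 61.02
eef_pos: [0.5588, -0.1545, 0.0719]
eef_rot: [-0.029, 1.0, -0.0, 0.001]
ft_force: [2.1, -1.1, 4.8]
finger_gap: 0.054
gripper_force: 64.6
```

Run:
```python
from h import *
plan(558.3,-154,72,93.3)
tilt('wrist');tilt('scene')
```

```text
t 61.02 tcp [ 558.8 -154.5   71.9] j [-0.33  0.31  1.43  0.    1.4  -1.96] gap 54.0 F [ 2.1 -1.1  4.8] | twist 0.001 shift [ 0.5  0.5 -0.1] toolx [-0.9983 -0.0576 -0.0013] tooly [-5.760e-02  9.983e-01 -5.000e-04]
tilt wrist 0.79 slope x,y [0.001 0.   ] z0 82.2 x [-37.3  43.4] y [-26.3  26.8] 25570
tilt scene 0.7 slope x,y [ 0.017 -0.   ] z0 84.8 x [-39.1  27.9] y [-25.3  21.2] 218
```

>>> send_rows --pt "67 0 0 0 0" --pt "67 0 0 0 0" --pt "67 0 0 -30 0" --pt "67 0 0 -50 0" --pt "67 0 0 -30 -0.047" --pt "67 5 50 0 0" --pt "67 5 50 0 0" --pt "67 0 0 0 0"

```text
time_s: 62.22
eef_pos: [0.537, -0.0531, 0.1812]
eef_rot: [-0.055, 0.999, 0.001, -0.001]
ft_force: [-0.3, -0.1, 0.3]
finger_gap: 0.0669
gripper_force: 0.0
```

Run:
```python
from h import *
plan(502.3,290.5,47,96)
tilt('scene'); tilt('side')
```

```text
t 62.23 tcp [537.  -53.1 181.2] j [-0.17  0.11  1.43  0.    1.59 -1.85] gap 66.9 F [-0.3 -0.1  0.3] | twist 0.004 shift [ -1.7 345.2 134.6] toolx [-0.9945 -0.1045  0.0016] tooly [-0.1045  0.9945  0.0011]
tilt scene 0.88 slope x,y [0.004 0.007] z0 90.6 x [-39.3  38. ] y [-26.8  26.6] 310
tilt side 0.82 slope x,y [ 0.019 -0.009] z0 91.0 x [-33.7  40.1] y [-28.6  27.9] 246
tilt side 0.43 slope x,y [-0.064 -0.556] z0 51.4 x [-17.1  18.9] y [-32.1 -23.4] 18
```

Three are in. Nest 3 next.

>>> send_rows --pt "67 0 55 0 0.004" --pt "67 0 55 0 0" --pt "67 0 55 0 0" --pt "67 0 55 0 0" --pt "67 0 55 0 0" --pt "67 0 55 0 0" --pt "67 0 18 0 0" --pt "67 0 0 40 0" --pt "67 0 0 30 0" --pt "67 0 0 0 0"

```text
time_s: 63.68
eef_pos: [0.5018, 0.2883, 0.1088]
eef_rot: [-0.05, 0.999, -0.001, -0.003]
ft_force: [-0.0, -0.6, 0.4]
finger_gap: 0.067
gripper_force: 0.0
```

Run:
```python
from h import *
plan(502.3,290.5,47,96)
cass(480,288,'wrist')
```

```text
t 63.67 tcp [501.8 288.3 108.8] j [ 0.46  0.28  1.4  -0.    1.47 -1.21] gap 67.0 F [-0.  -0.6  0.4] | twist -0.005 shift [-1.1  2.3 61.8] toolx [-0.9945 -0.1045  0.0056] tooly [-0.1045  0.9945 -0.0023]
cass 0.95 [477.7 288.5] [93. 62.] 5.9 z [30.  49.6 66.9] box [232. 113. 337. 274.]
```

>>> send_rows --pt "67 -0.5 2 30 -0.005" --pt "67 0 0 20 0" --pt "67 0 0 10 0" --pt "67 0 0 0 0" --pt "40 0 0 0 0" --pt "40 0 0 0 0" --pt "40 0 0 0 0" --pt "40 0 0 -20 0" --pt "40 0 0 -40 0" --pt "40 0 0 -40 0"

```text
time_s: 65.03
eef_pos: [0.5025, 0.2927, 0.154]
eef_rot: [-0.053, 0.999, 0.001, 0.0]
ft_force: [0.4, 0.0, -0.8]
finger_gap: 0.0541
gripper_force: 63.4
```

Run:
```python
from h import *
plan(443,-74,148,96)
tilt('wrist',490,288)
```

```text
t 65.03 tcp [502.5 292.7 154. ] j [ 0.46  0.25  1.34  0.    1.55 -1.21] gap 54.1 F [ 0.4  0.  -0.8] | twist 0.002 shift [  97.6 -358.5    5.5] toolx [-9.945e-01 -1.045e-01 -3.000e-04] tooly [-0.1045  0.9945  0.0012]
tilt wrist 0.95 slope x,y [0.514 0.031] z0 158.5 x [-58.1  17.8] y [-24.   29.5] 28746
```

>>> send_rows --pt "40 13.9 -51.2 0 0" --pt "40 13.9 -51.2 0 0" --pt "40 13.9 -51.2 0 0" --pt "40 13.9 -51.2 0 0" --pt "40 14 -51.2 0 0" --pt "40 14 -51.2 0 0" --pt "40 14 -51.3 0 0.049" --pt "40 0 0 50 0" --pt "40 0 0 50 0" --pt "40 0 0 0 0"

```text
time_s: 66.38
eef_pos: [0.4409, -0.0736, 0.0485]
eef_rot: [-0.029, 1.0, 0.001, -0.004]
ft_force: [-0.1, -0.5, -0.7]
finger_gap: 0.0539
gripper_force: 64.1
```

Run:
```python
from h import *
plan(443,-74,10,93.3)
```

```text
t 66.38 tcp [440.9 -73.6  48.5] j [-0.25 -0.01  1.84  0.    1.32 -1.88] gap 53.9 F [-0.1 -0.5 -0.7] | twist -0.001 shift [-2.3 -0.6 38.5] toolx [-0.9983 -0.0576  0.0078] tooly [-0.0576  0.9983  0.0031]
```

>>> send_rows --pt "40 0 0 14 0" --pt "40 0 0 12 0" --pt "40 0 0 9 0" --pt "40 0 0 6 0" --pt "40 0 0 2 0"

```text
time_s: 67.0
eef_pos: [0.4481, -0.0751, 0.0127]
eef_rot: [-0.029, 1.0, -0.001, 0.005]
ft_force: [6.0, -1.3, 7.7]
finger_gap: 0.0541
gripper_force: 68.0
```

>>> send_rows --pt "70 0 0 0 0" --pt "70 0 0 0 0" --pt "70 0 0 -25 0" --pt "70 31 0 -35 0" --pt "70 0 0 0 0" --pt "70 0 0 0 0"

```text
time_s: 67.75
eef_pos: [0.4128, -0.0762, 0.0684]
eef_rot: [-0.029, 1.0, 0.0, 0.0]
ft_force: [0.2, -0.4, 0.1]
finger_gap: 0.0701
gripper_force: 0.0
```

Run:
```python
from h import *
rel(.018); tilt('wrist',410,-75); cass(410,-75,'side')
plan(410,-75,3,93.3)
```

```text
rel 0.86 [409.  -76.6] [90.6 55.9] 3.2 minus tcp [-3.8 -0.4] [225.4, 156.1, 331.1, 312.7]
tilt wrist 0.83 slope x,y [0.002 0.   ] z0 16.2 x [-42.4  43.2] y [-28.   25.2] 15270
cass 0.76 [411.2 -79.6] [90. 76.] 4.5 z [ 4.9 18.  23.4] box [224. 239. 258. 258.]
t 68.05 tcp [412.6 -76.2  68. ] j [-0.27 -0.13  1.91  0.    1.36 -1.9 ] gap 70.0 F [ 0.1 -0.4 -0.1] | twist -0.000 shift [ 2.5  1.3 65. ] toolx [-0.9983 -0.0576  0.0015] tooly [-5.760e-02  9.983e-01  6.000e-04]
```

>>> send_rows --pt "70 2.8 0 30 0" --pt "70 0 0 20 0" --pt "70 0 0 14 0" --pt "70 0 0 0 0" --pt "40 0 0 0 0" --pt "40 0 0 0 0" --pt "40 0 0 0 0" --pt "40 0 0 -40 0" --pt "40 0 0 -50 0" --pt "40 0 0 -50 0"

```text
time_s: 69.3
eef_pos: [0.4096, -0.0763, 0.1461]
eef_rot: [-0.029, 1.0, 0.0, -0.0]
ft_force: [0.8, 0.1, -0.7]
finger_gap: 0.0544
gripper_force: 64.0
```

>>> send_rows --pt "40 -28.7 -17.3 0 0" --pt "40 -28.7 -17.2 0 0" --pt "40 -28.7 -17.3 0 0" --pt "40 -28.7 -17.2 0 0" --pt "40 -28.8 -17.2 0 0" --pt "40 0 0 20 0" --pt "40 0 0 0 0" --pt "40 0 0 0 0"

```text
time_s: 70.3
eef_pos: [0.5583, -0.1542, 0.1253]
eef_rot: [-0.029, 1.0, -0.0, 0.0]
ft_force: [0.2, -0.0, -0.7]
finger_gap: 0.0538
gripper_force: 63.9
```

Run:
```python
from h import *
plan(558,-154.1,105,93.3)
tilt('wrist'); tilt('side')
```

```text
t 70.30 tcp [ 558.3 -154.2  125.3] j [-0.33  0.26  1.38  0.    1.5  -1.96] gap 53.8 F [ 0.2 -0.  -0.7] | twist -0.000 shift [ 0.3  0.1 20.3] toolx [-9.983e-01 -5.760e-02 -4.000e-04] tooly [-5.760e-02  9.983e-01 -1.000e-04]
tilt wrist 0.84 slope x,y [0.081 0.001] z0 91.2 x [-43.2 -35.8] y [-26.7  27.4] 1155
tilt wrist 0.57 slope x,y [0.001 0.   ] z0 135.6 x [-42.8  43.1] y [-25.7  27. ] 27654
tilt side 0.57 slope x,y [0.004 0.064] z0 138.6 x [-42.9  44.6] y [-31.3  25.9] 208
tilt side 0.51 slope x,y [-0.03  -0.009] z0 91.2 x [-36.   32.7] y [-30.3   6.4] 140
```

>>> send_rows --pt "40 0.3 0 12 0" --pt "40 0 0 10 0" --pt "40 0 0 3 0" --pt "40 0 0 3 0" --pt "40 0 0 3 0" --pt "40 0 0 3 0"

```text
time_s: 71.25
eef_pos: [0.5587, -0.1546, 0.0917]
eef_rot: [-0.029, 1.0, -0.0, 0.001]
ft_force: [-1.0, -0.0, 7.5]
finger_gap: 0.0542
gripper_force: 65.0
```

>>> send_rows --pt "40 0 0 4 0" --pt "40 0 0 4 0" --pt "40 0 0 4 0" --pt "40 0 0 4 0" --pt "40 0 0 3 0" --pt "40 0 0 0 0"

```text
time_s: 72.0
eef_pos: [0.5587, -0.1545, 0.0722]
eef_rot: [-0.029, 1.0, -0.0, 0.001]
ft_force: [1.6, -1.2, 4.7]
finger_gap: 0.0539
gripper_force: 64.8
```

Run:
```python
from h import *
plan(558.3,-154,72,93.3)
tilt('wrist');tilt('scene')
```

```text
t 72.00 tcp [ 558.7 -154.5   72.2] j [-0.33  0.31  1.43  0.    1.4  -1.96] gap 53.9 F [ 1.6 -1.2  4.7] | twist -0.000 shift [0.3 0.6 0.1] toolx [-0.9983 -0.0576 -0.0019] tooly [-5.760e-02  9.983e-01 -6.000e-04]
tilt wrist 0.58 slope x,y [ 0.001 -0.   ] z0 82.5 x [-37.5  43.6] y [-26.2  26.7] 25581
tilt scene 0.62 slope x,y [0.002 0.011] z0 84.9 x [-35.7  24.2] y [-22.8  18.3] 171
```

>>> send_rows --pt "67 0 0 0 0" --pt "67 0 0 0 0" --pt "67 0 0 -30 0" --pt "67 0 0 -50 0" --pt "67 0 0 -50 0" --pt "67 29.5 -42 -20 0" --pt "67 29.5 -42 0 0" --pt "67 29.5 -42 0 0" --pt "67 29.5 -42 0 0" --pt "67 0 0 0 0"

```text
time_s: 73.45
eef_pos: [0.4478, -0.3311, 0.2209]
eef_rot: [-0.026, 1.0, 0.0, -0.001]
ft_force: [-0.2, -0.2, 0.1]
finger_gap: 0.0669
gripper_force: 0.0
```

Run:
```python
from h import *
tilt('scene'); tilt('side')
im,d,c=snap('wrist','w10.png'); W=cloud(c,d)
for r in manip.trace('cover','wrist'):
    p=W[r['region']]*1000; p=p[np.isfinite(p[:,0])]; col=im[r['region']].mean(0)
    b=p[(p[:,2]>44)]; t=p[(p[:,2]>14)&(p[:,2]<26)]
    for n,q in (('bar',b),('tray',t)):
        if len(q)>20:
            rc=cv2.minAreaRect(q[:,:2].astype(np.float32)); print(n,round(r['score'],2),col.round(),np.round(rc[0],1),np.round(rc[1],1),round(rc[2],1),np.median(q[:,2]).round(1))
plan(497,-377,60,93.3)
```

```text
tilt scene 0.71 slope x,y [0.004 0.011] z0 90.6 x [-36.1  37.4] y [-25.7  26.4] 284
tilt scene 0.2 slope x,y [-0.796 -0.012] z0 62.9 x [-46.4 -38.1] y [-18.9  18.4] 33
tilt side 0.59 slope x,y [-0.008  0.   ] z0 91.0 x [-35.5  36. ] y [-27.3  27.3] 231
tilt side 0.52 slope x,y [-0.032  0.197] z0 35.4 x [-17.7  20.5] y [-29.7 -22. ] 24
bar 0.67 [ 11. 120. 116.] [ 319.4 -436.4] [16.5 48.8] 45.4 50.9
tray 0.67 [ 11. 120. 116.] [ 314.9 -432.7] [ 94.9 128.5] 45.5 19.2
bar 0.63 [191. 191. 190.] [ 508.7 -344.2] [59.9 16.2] 12.4 50.9
tray 0.63 [191. 191. 190.] [ 509.4 -344.4] [129.1  94.5] 12.4 19.1
bar 0.54 [55. 58. 56.] [ 560. -181.] [24.5  2.1] 4.0 62.3
t 73.75 tcp [ 450.4 -327.8  221.6] j [-0.7   0.15  1.32  0.    1.68 -2.33] gap 66.8 F [ 0.4  0.5 -0.6] | twist 0.001 shift [-43.7 -51.9 161.5] toolx [-9.983e-01 -5.760e-02  1.000e-04] tooly [-5.760e-02  9.983e-01  4.000e-04]
```

View pics/w10.png

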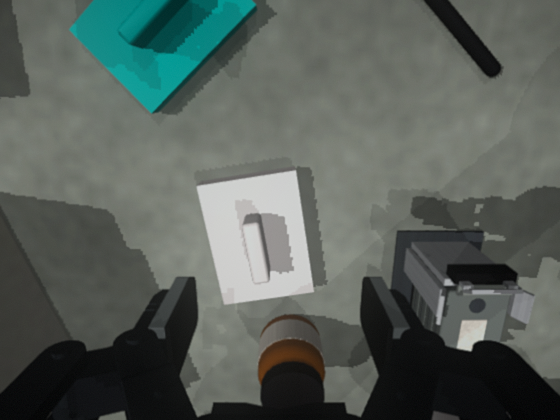

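All four cassettes are in, with the top one level at 90 mm. The cover, (255,235) in the image, has been knocked to about (509,-344) mm, yaw 12.4°. Grip its bar there.

Run:
```python
from h import *
plan(509,-344.3,90,102.4)
```

```text
t 73.75 tcp [ 450.4 -327.8  221.6] j [-0.7   0.15  1.32  0.    1.68 -2.33] gap 66.8 F [ 0.4  0.5 -0.6] | twist -0.157 shift [-53.6 -28.7 131.5] toolx [-0.9767 -0.2147  0.    ] tooly [-2.147e-01  9.767e-01  4.000e-04]
```

>>> send_rows --pt "45 0 0 0 -0.157" --pt "45 -27 -14.4 40 0" --pt "45 -26.6 -14.3 40 0" --pt "45 0 0 50 0" --pt "45 0 0 30 0" --pt "45 0 0 0 0" --pt "45 0 0 0 0"

```text
time_s: 74.62
eef_pos: [0.5093, -0.3456, 0.0637]
eef_rot: [-0.107, 0.994, -0.001, 0.001]
ft_force: [-0.1, -0.8, 0.0]
finger_gap: 0.0453
gripper_force: 0.0
```

Run:
```python
from h import *
plan(509,-344.3,30,102.4)
im,d,c=snap('wrist'); W=cloud(c,d)
for r in manip.trace('cover','wrist'):
    p=W[r['region']]*1000; p=p[np.isfinite(p[:,0])]; b=p[p[:,2]>44]
    if len(b)>20: rc=cv2.minAreaRect(b[:,:2].astype(np.float32)); print(im[r['region']].mean(0).round(),np.round(rc[0],1),np.round(rc[1],1),round(rc[2],1))
```

```text
t 74.62 tcp [ 509.3 -345.6   63.7] j [-0.66  0.41  1.32  0.    1.4  -2.44] gap 45.3 F [-0.1 -0.8  0. ] | twist -0.002 shift [ 0.1  1.4 33.7] toolx [-0.9767 -0.2147 -0.0018] tooly [-0.2147  0.9767 -0.002 ]
[162. 161. 160.] [ 508.2 -343.7] [54.7 47.7] 49.1
```

>>> send_rows --pt "45 0 1.4 20 0" --pt "45 0 0 14 0" --pt "45 0 0 0 0" --pt "5 0 0 0 0" --pt "5 0 0 0 0" --pt "5 0 0 0 0" --pt "5 0 0 -30 0" --pt "5 0 0 -50 0" --pt "5 0 0 -50 0" --pt "5 0 0 -20 0"

```text
time_s: 75.97
eef_pos: [0.5088, -0.3447, 0.1818]
eef_rot: [-0.107, 0.994, -0.002, 0.002]
ft_force: [-0.5, 0.2, -1.5]
finger_gap: 0.0148
gripper_force: 59.5
```

```bash
cat >> h.py <<'E'
def cov(cam='scene'):
    im,d,c=snap(cam); W=cloud(c,d)
    for r in manip.trace('cover',cam):
        p=W[r['region']]*1000; p=p[np.isfinite(p[:,0])]
        if im[r['region']].mean(0)[0]<90 or len(p)<50: continue
        zt=np.percentile(p[:,2],97); t=p[(abs(p[:,2]-(zt-32))<8)]
        if len(t)<20: continue
        rc=cv2.minAreaRect(t[:,:2].astype(np.float32)); k=np.linalg.lstsq(np.c_[t[:,:2]-t[:,:2].mean(0),np.ones(len(t))],t[:,2],rcond=None)[0]
        print('cover',cam,round(r['score'],2),np.round(rc[0],1),np.round(rc[1],1),round(rc[2],1),'ztop',zt.round(1),'tray z,slope',k[2].round(1),k[:2].round(3))
E
python3 - <<'E'
from h import *
plan(558.3,-154,180,93.3)
cov(); cov('wrist')
E
```

```text
t 75.97 tcp [ 508.8 -344.7  181.8] j [-0.66  0.32  1.2   0.    1.62 -2.44] gap 14.8 F [-0.5  0.2 -1.5] | twist 0.157 shift [-60.4 187.5   1.4] toolx [-0.9983 -0.0576 -0.0043] tooly [-0.0576  0.9983 -0.0035]
cover scene 0.72 [ 512.9 -343.8] [132.8  94.7] 12.7 ztop 205.6 tray z,slope 174.4 [-0.012 -0.015]
cover wrist 0.69 [ 510.6 -343.4] [130.1  95.4] 12.3 ztop 203.9 tray z,slope 171.5 [ 0.006 -0.002]
```

>>> send_rows --pt "5 0 0 0 0.157" --pt "5 -11.8 37.3 0 0" --pt "5 -11.8 37.3 0 0" --pt "5 -11.8 37.3 0 0" --pt "5 -11.8 37.3 0 0" --pt "5 -11.8 37.3 0 0" --pt "5 0 0 25 0" --pt "5 0 0 0 0" --pt "5 0 0 0 0"

```text
time_s: 77.3
eef_pos: [0.5559, -0.1548, 0.1523]
eef_rot: [-0.028, 1.0, 0.0, -0.001]
ft_force: [0.4, -1.1, -0.5]
finger_gap: 0.0152
gripper_force: 59.5
```

Run:
```python
from h import *
plan(557,-155,150,93.3)
cov(); cov('wrist'); cov('side')
```

```text
t 77.30 tcp [ 555.9 -154.8  152.3] j [-0.34  0.24  1.36  0.    1.55 -1.96] gap 15.2 F [ 0.4 -1.1 -0.5] | twist -0.001 shift [-1.1 -0.2  2.3] toolx [-0.9983 -0.0576  0.0011] tooly [-5.760e-02  9.983e-01  5.000e-04]
cover scene 0.56 [ 560.5 -154.4] [127.9  94.6] 3.6 ztop 176.8 tray z,slope 144.8 [-0.011 -0.007]
cover scene 0.35 [ 710.5 -148.7] [84.6 79. ] 26.1 ztop 110.7 tray z,slope 78.8 [-0.006  0.004]
cover wrist 0.75 [ 557.6 -154.3] [129.2  94.9] 3.2 ztop 176.4 tray z,slope 144.0 [0.003 0.001]
cover side 0.88 [ 558.1 -156.5] [130.2 103.4] 1.8 ztop 175.8 tray z,slope 145.9 [0.006 0.034]
```

>>> send_rows --pt "5 0 0 8 0" --pt "5 0 0 8 0" --pt "5 0 0 6 0" --pt "5 0 0 3 0" --pt "5 0 0 2 0" --pt "5 0 0 0 0"

```text
time_s: 78.35
eef_pos: [0.5563, -0.1545, 0.1257]
eef_rot: [-0.029, 1.0, 0.0, 0.0]
ft_force: [-0.0, -0.2, -1.3]
finger_gap: 0.0148
gripper_force: 59.5
```

Run:
```python
from h import *
plan(557,-155,124,93.3)
cov(); cov('wrist'); cov('side')
```

```text
t 78.35 tcp [ 556.3 -154.5  125.7] j [-0.33  0.25  1.39  0.    1.5  -1.96] gap 14.8 F [-0.  -0.2 -1.3] | twist -0.000 shift [-0.7 -0.5  1.7] toolx [-9.983e-01 -5.760e-02 -1.000e-04] tooly [-5.760e-02  9.983e-01  1.000e-04]
cover scene 0.92 [ 558.4 -154.5] [132.9  95.7] 3.0 ztop 150.3 tray z,slope 118.3 [-0.009 -0.006]
cover wrist 0.61 [ 557.7 -153.6] [129.4  94.9] 3.3 ztop 149.0 tray z,slope 116.7 [0.002 0.001]
cover side 0.74 [ 556.6 -154.1] [129.5 103.4] 3.5 ztop 147.2 tray z,slope 118.3 [0.006 0.033]
```

Rim is at about 97 mm with no contact yet. A little further down, then release.

>>> send_rows --pt "5 0 0 1.5 0" --pt "5 0 0 1 0" --pt "5 0 0 0 0" --pt "45 0 0 0 0" --pt "45 0 0 0 0" --pt "45 0 0 0 0" --pt "45 0 0 -20 0" --pt "45 0 0 -40 0" --pt "45 20 0 -40 0" --pt "45 0 0 0 0"

```text
time_s: 79.9
eef_pos: [0.5371, -0.1563, 0.2275]
eef_rot: [-0.028, 1.0, -0.001, 0.004]
ft_force: [1.1, 0.8, -0.4]
finger_gap: 0.045
gripper_force: 0.0
```

Run:
```python
from h import *
plan(557,-155,124,93.3)
cov(); cov('wrist'); cov('side')
im,d,c=snap('side'); cv2.imwrite('pics/d11.png',cv2.resize(im[160:320,220:370,::-1],None,fx=4,fy=3.7,interpolation=cv2.INTER_CUBIC))
```

```text
t 79.90 tcp [ 537.1 -156.3  227.5] j [-0.35  0.14  1.31 -0.    1.68 -1.98] gap 45.0 F [ 1.1  0.8 -0.4] | twist -0.001 shift [-19.3   0.4 103.7] toolx [-0.9983 -0.0576 -0.0069] tooly [-0.0576  0.9983 -0.003 ]
cover scene 0.6 [ 560.2 -153.9] [131.3  95.1] 2.0 ztop 149.3 tray z,slope 117.2 [-0.012 -0.008]
cover wrist 0.63 [ 557.8 -153.7] [129.5  94.3] 3.3 ztop 147.3 tray z,slope 115.1 [0.002 0.   ]
cover wrist 0.51 [702.5 133. ] [15.4 50.7] 68.6 ztop 74.8 tray z,slope 42.3 [-0.023 -0.129]
cover side 0.84 [ 558.  -154.6] [130.7 102.1] 3.9 ztop 149.3 tray z,slope 117.8 [0.001 0.019]
```

View pics/d11.png

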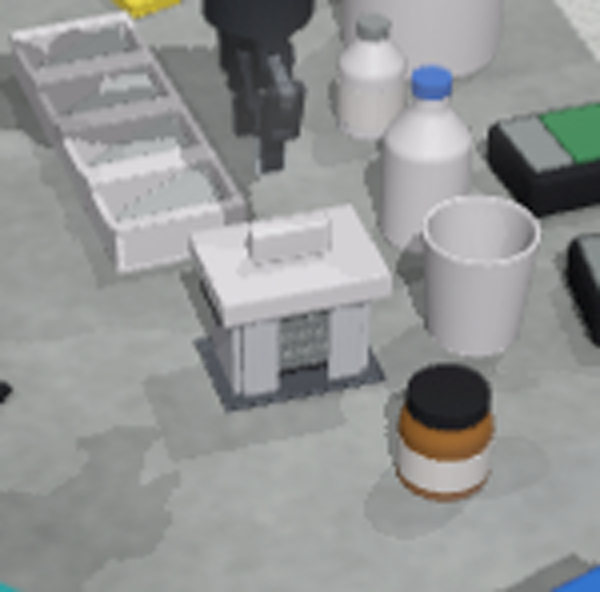

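The crop shows the cover squarely on the magazine at (290,265), rim about 96 mm up and level. All four nests are empty and the bystanders are standing. Handing in.

```bash
python3 -c "
from station import manip
print(manip.hand_in())"
```

```text
the job is handed in; nothing more can be done
None
```

All four cassettes are in the magazine under both catches, the cover is seated level on top, the bottles, jar and beaker are standing, and the job was handed in at about 80 s; the hand-in gave no verdict.

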